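Fetch the brass blank from behind the standing tools

TASK

Lift the three standing tools (steel ball stake, pale wooden cone, red-handled punch) off the dark steel bench plate and stand them in the wooden tray; then press on the thin brass blank and slide it towards you over the cleared plate until its near end overhangs the plate's front edge enough to grip. Take it by that end and lay it flat, centred and square across the wooden bending block, and once it lies there stand each tool back on the plate just where it stood before. Keep the tools upright, do not drop the blank onto the bench, and leave the pliers, hammer and bangle alone.

Things in the scene. Friction and masses are not known exactly. Their poses are not given: they have to be found in the camera images.
- stake: steel ball stake, loose, standing, round about its vertical z axis, 74 mm tall: foot disc 32 mm across and 14 mm high, stem 18 mm across up to 46 mm, ball 28 mm across at the top (ball centre 60 mm up). Grip the stem at 35 to 45 mm up, or the ball. About 0.15 kg. Origin: centre of the underside
- cone: pale wooden mandrel, loose, standing, round about its vertical z axis, 76 mm tall: straight cylinder 32 mm across up to 50 mm, then tapering to 14 mm at the top. About 0.08 kg. Origin: centre of the underside
- punch: red-handled punch, loose, standing, round about its vertical z axis, 68 mm tall: steel foot 32 mm across and 18 mm high, red plastic handle 24 mm across from there to the top. About 0.12 kg. Origin: centre of the underside
- blank: thin brass sheet, loose, 90 mm (its x) by 56 mm (its y) by 3 mm (z), about 0.1 kg; starts flat on the far part of the plate, too thin to grip there. Pressed from above with shut fingertips (5 to 15 N) it slides with them; an overhang of 20 to 40 mm can be gripped across its 56 mm width, fingertips reaching below it. Origin: centre of the underside
- plate: dark steel bench plate on a wooden base, fixed; 220 mm (x) by 160 mm (y), flat top without rim 40 mm above its origin. Its -x side is the front edge, towards the robot (110 mm from the origin); the steel top overhangs the base by 10 mm. Origin: centre of the underside
- tray: low open tray of pale wood, fixed, empty at the start, on one side of the plate; 210 mm (x) by 120 mm (y) outside, 20 mm high, walls and floor 5 mm thick; room for the three tools in a row along x, 60 mm or more apart. Origin: centre of the underside
- block: bending block, fixed, on the other side of the plate from the tray: pale wooden bar 36 mm (x) by 100 mm (y), flat top 40 mm above the origin, on a green foot 60 by 120 mm, 12 mm high. The blank goes on it like a bridge: middle on middle, its 90 mm length along the block's x, each end overhanging 27 mm. Origin: centre of the underside
- pliers: bystander: pliers with red handles lying on the bench beyond the work, about 150 mm long, 12 mm high, loose; not to be disturbed
- hammer: bystander: small hammer lying on the bench beyond the work, about 200 mm long, loose; not to be disturbed
- bangle: bystander: bright metal bangle, 66 mm across, 14 mm high, lying on the bench near the robot on its right, loose; not to be disturbed

How it is judged (in metres and radians):
On the way, in this order (a step that is already met when the one before it is completed fails the run):
1. all three tools stand upright in the tray (x of stake in the frame of tray between -0.1 and 0.1 m and y of stake in the frame of tray between -0.055 and 0.055 m and z of each of stake, cone, punch in the frame of tray below 0.012 m and angle between each of stake, cone, punch's own z axis and vertical below 0.12 rad and x of cone in the frame of tray between -0.1 and 0.1 m and y of cone in the frame of tray between -0.055 and 0.055 m and x of punch in the frame of tray between -0.1 and 0.1 m and y of punch in the frame of tray between -0.055 and 0.055 m), for 0.2 s.
2. with the tools still in the tray, the blank lies on the plate with its end at least 12 mm over the front edge (all of step 1 and x of blank in the frame of plate below -0.077 m and y of blank in the frame of plate between -0.08 and 0.08 m and z of blank in the frame of plate below 0.048 m and angle between blank's own z axis and vertical below 0.12 rad), for 0.2 s.
3. with the tools still in the tray, the blank lies released across the block, centred and square (all of step 1 and horizontal distance between blank and block below 0.015 m and z of blank in the frame of block between 0.037 and 0.045 m and angle between the x axis of blank and the x axis of block, either way round below 0.2 rad and angle between blank's own z axis and vertical below 0.08 rad and contact force between the fingers and blank below 0.3 N), for 0.2 s.
At the end, for the whole second after the job is handed in: The blank lies flat on the block's top, its middle within 15 mm of the block's middle and its length within 0.2 rad of the block's x; each tool stands upright on the plate within 15 mm of where it stood at the start; all released and at rest (horizontal distance between blank and block below 0.015 m and z of blank in the frame of block between 0.037 and 0.045 m and angle between the x axis of blank and the x axis of block, either way round below 0.2 rad and angle between blank's own z axis and vertical below 0.08 rad and linear speed of each of blank, stake, cone, punch below 0.02 m/s and distance of each of stake, cone, punch from where it was at the start of the episode below 0.015 m and angle between each of stake, cone, punch's own z axis and vertical below 0.1 rad); the robot touches nothing.
It fails at once if a tool tipped by more than 0.6 rad (angle between any of stake, cone, punch's own z axis and vertical above 0.6 rad).
It fails at once if the blank fell to the bench (height (world z) of blank below 0.025 m).
It fails at once if pliers, hammer or bangle moved by more than 20 mm (distance of any of pliers, hammer, bangle from where it was at the start of the episode above 0.02 m).
It also fails if it takes over 144 s, if anything falls off the work surface, if the arm or the gripper's body presses on something with over 40 N, if the wrist force passes 120 N, or if a joint passes its speed limit or range.

ROBOT

A 6-joint arm with a two-finger parallel gripper is mounted at the origin on the work surface. World frame = base frame: x ahead of the robot, y to its left, z up, the work surface at z = 0. Lengths are in mm, angles in rad, forces in N, time in s.
With the tool pointing down it reaches from about 350 to 925 mm from the base axis. Payload 6.4 kg.
Tool frame: the origin (TCP) lies between the finger pads, 19 mm behind the fingertips; this is the grasp point; z points along the fingers, x is the direction in which the jaws open and shut, and the axes are right-handed (so a half turn about z gives the same grasp; the last joint's range is limited). The gripper opens to 94 mm and grips with 3 to 60 N. Pads are 16 mm wide; open, the fingers measure 119 mm over their backs; the gripper's body (75 mm by 177 mm) begins 78 mm behind the grasp point.
Start: joints at [1.137, 0.245, 1.558, -0, 1.339, -0.174], TCP at [166.973, 628.199, 224.255] pointing down, gripper open.
Joint ranges: [-3.13, 3.13], [-1.02, 2.26], [0.13, 2.54], [-0.95, 4.09], [0.21, 2.88], [-2.74, 2.74]. Speed limits (rad/s): [2.57, 2.57, 3.14, 3.14, 3.14, 3.14].

INTERFACE

Orientations are given as a rotation vector (axis times angle).
In Python, from workcell import robot, imaging, ticket, models gives the robot as it stands.
- The arm moves only by the tool carry_out, never from a script. Its argument "deltas" is a list of rows, each a list of 5 numbers: the shift along the tool's x, y, z in mm, then the turn about the tool's z in rad, then the finger opening in mm, from 0 to 94. A call has 1 to 12 rows; each row is the pose to reach, as a shift and turn from the pose measured when the call began, along the tool's axes at that moment; what a row does not reach only later rows make up. A row lasts 1/12 s, in which the tool goes at most 41.7 mm and 7.16 degrees, less where a joint would pass 70% of its speed; a pose out of reach is approached as far as the arm can. A call with a gripper value outside its range is refused whole. The fingers move at their own pace and stop on an object; "grip_force" is the grip in N (left out, the last holds). Time passes only in rows, so rows that repeat a pose let the fingers close. It gives the time, the measured TCP pose, the force and the opening at its end, in the units of the state.
- robot.get_obs(): the state, without advancing time (a new reading comes with each control period).
- imaging.camera(name): name is "scene" or "top"; returns a dict with "img" (384x512x3 uint8, red, green, blue), "fov_y" (degrees; the focal length in pixels is half the picture's height over the tangent of half this angle, whatever the lens; pixels are square), "cx", "cy" (the principal point, pixels), "rvec" (rotation vector, rad) and "tvec" (3), from world to camera coordinates, as OpenCV has them. Camera axes: x right, y down, z forward; pixel columns grow to the right and rows downward; lengths in mm; the calibration is good to about 2 mm. A picture is of the moment at which its call begins. There is no depth.
- ticket.finish_job(): hands the job in, once; it reports no verdict.
Trained networks look in a picture, given as the dict that the camera call returned (one of the last four; its "shot" number tells which), for a name from the list of things; names that differ only in an ending like _2 or _b are one class to them, and where a whole thing is asked for, a point or a joint stands for the part that bears it (a point fixed in the world has none). Each returns a list of dicts, best first, with "p" (0 to 1); they miss things now and then, are a little off and sometimes report something else, mostly with a low value. They report only what shows in the picture. A call takes as long as a camera call.
- models.regions_of(picture, label): "mask" (384x512 bool, what is visible of it) and "bbox" ([left, top, width, height] in pixels, round what is visible of it).
- models.pinpoint(picture, label): "pixel" ([column, row] in pixels: a listed point, or the origin of a listed thing).
The state is a dict: "t": time; "joint_pos": joint angles; "dq": joint speeds; "joint_torque": joint torques, N m; "tool_pos": TCP position; "tool_rot": TCP orientation; "contact_force": force on the tool from outside, world axes, zero at the start; "torque": the same for the moment, N m; "finger_gap": opening from 0.0 (shut) to 1.0 (fully open).
Only numpy, scipy, OpenCV 4.12 (cv2) and the standard library are available. Lean on these libraries where they do the work, as an engineer would, in place of code of your own. Each camera call takes 0.05 s, during which the arm holds its last target.

## Working session

There is one attempt and no reset: what is moved stays moved. The work goes in short steps, Python scripts to look and compute and a tool call to move; the robot and the scene stay as the last step left them, time stands still between calls to the robot, and variables do not carry over. Pictures are saved under pics/ and viewed, and the job is handed in when it is done.

Besides the shell and the picture viewer there is one more tool, called after ">>>" by a JSON object that holds its "op" and its "data". carry_out: Moves the arm, as the interface text tells. Its arguments: {"type":"object","properties":{"deltas":{"type":"array"},"grip_force":{"type":"number"}},"required":["deltas"]}

```bash
ls; mkdir -p pics
cat > h.py <<'E'
import numpy as np, cv2
from workcell import robot, imaging, ticket, models
def K(c):
    f=c["img"].shape[0]/2/np.tan(np.radians(c["fov_y"])/2)
    return np.array([[f,0,c["cx"]],[0,f,c["cy"]],[0,0,1.]])
def Rt(c):
    return cv2.Rodrigues(np.array(c["rvec"],float))[0], np.array(c["tvec"],float).ravel()
def back(c,px,z):
    R,t=Rt(c); d=R.T@np.linalg.inv(K(c))@np.array([px[0],px[1],1.]); o=-R.T@t
    return o+d*(z-o[2])/d[2]
def proj(c,P):
    return cv2.projectPoints(np.array(P,float).reshape(-1,1,3),np.array(c["rvec"],float),np.array(c["tvec"],float),K(c),None)[0].reshape(-1,2)
def save(c,n,s=1.5):
    cv2.imwrite("pics/"+n,cv2.resize(c["img"][:,:,::-1],None,fx=s,fy=s))
E
python3 - <<'E'
from h import *
np.set_printoptions(precision=1,suppress=True)
o=robot.get_obs();print(o)
T=imaging.camera("top");S=imaging.camera("scene")
save(T,"t0.png");save(S,"s0.png")
for n,c in(("T",T),("S",S)):
    R,t=Rt(c);print(n,-R.T@t,{k:c[k] for k in c if k!="img"})
    for l in "stake cone punch blank plate tray block pliers hammer bangle".split():
        z=40 if l in("stake","cone","punch","blank") else 0
        print(n,l,[(round(r["p"],2),np.array(r["pixel"]),back(c,r["pixel"],z)) for r in models.pinpoint(c,l)[:2]])
E
```

```text
pics
{'t': 0.0, 'joint_pos': array([ 1.1,  0.2,  1.6,  0. ,  1.3, -0.2]), 'dq': array([-0.,  0.,  0., -0.,  0.,  0.]), 'joint_torque': array([  0. , -41.6, -31.5,   0.1,   0. ,  -0. ]), 'tool_pos': array([166.7, 627.7, 223.2]), 'tool_rot': array([ 2.5,  1.9, -0. ]), 'contact_force': array([-0.1,  0.2, -0.4]), 'torque': array([ 0.1,  0. , -0. ]), 'finger_gap': 0.9969029961781237}
T [ 487.   -52.  1089.3] {'fov_y': 49.4274045015065, 'cx': 254.54703064182021, 'cy': 195.94378304068763, 'rvec': array([ 2.2, -2.2,  0.1]), 'tvec': array([ -63.3,  570. , 1047.6]), 'shot': 1}
T stake [(0.68, array([213.8, 195. ]), array([571.4,  33.6,  40. ])), (0.35, array([304.6, 117.1]), array([ 769.5, -199.8,   40. ]))]
T cone [(0.53, array([228.4, 213.7]), array([523.9,  -2.9,  40. ]))]
T punch [(0.56, array([245.9, 186.3]), array([592.6, -47.5,  40. ]))]
T blank [(0.87, array([232.1, 158.3]), array([664.4, -13.2,  40. ]))]
T plate [(0.6, array([232.8, 184.4]), array([602. , -13.1,   0. ]))]
T tray [(0.66, array([111.5, 222.2]), array([506.5, 302. ,   0. ]))]
T block [(0.96, array([328.4, 218.1]), array(
[... 632 characters left out ...]
 ]))]
S punch [(0.72, array([253.3, 200.6]), array([577.5, -40.7,  40. ]))]
S blank [(0.6, array([281.9, 207.9]), array([653.9,  -4.4,  40. ]))]
S plate [(0.69, array([267.6, 204.7]), array([591.5,   3.1,   0. ])), (0.34, array([179.3, 241.7]), array([ 516.7, -263.2,    0. ]))]
S tray [(0.88, array([311.3, 143.3]), array([498.7, 309.9,   0. ])), (0.43, array([269.8, 189.7]), array([552.9,  52.1,   0. ]))]
S block [(0.86, array([177.6, 242.6]), array([ 515.9, -268.4,    0. ]))]
S pliers [(0.88, array([359.2, 192.6]), array([751.6, 230.6,   0. ]))]
S hammer [(0.96, array([263.5, 287.6]), array([ 778.7, -203.3,    0. ]))]
S bangle [(0.52, array([110.5, 234.3]), array([ 360.2, -382.4,    0. ]))]
```

View pics/t0.png

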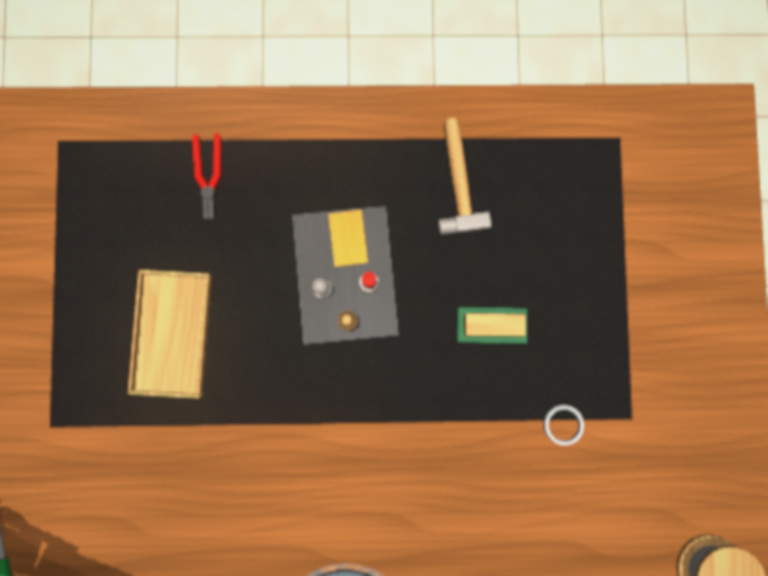

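View pics/s0.png

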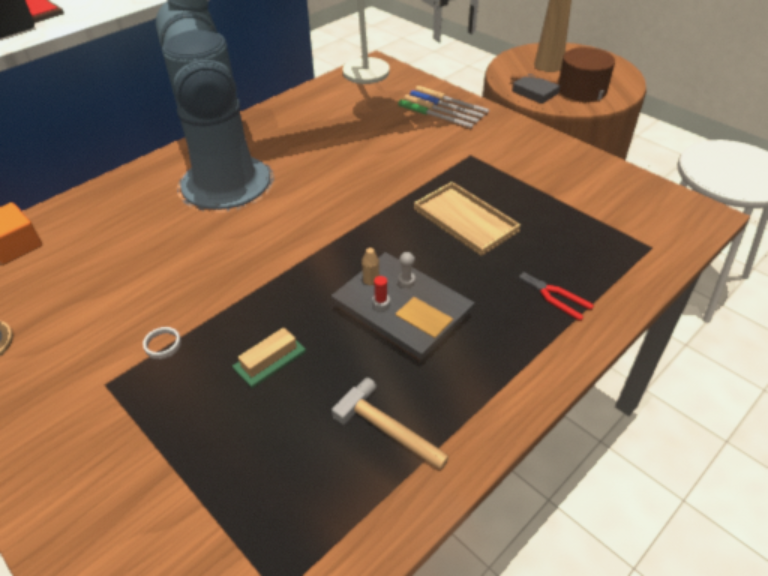

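The top view shows the plate (about 345,275 in the enlarged picture) with the cone in front at (348,320), the stake on the left at (321,287) and the punch on the right at (369,281). The blank is at the rear (348,238), the tray on the left and the block on the right. Next I'll fit exact poses by matching silhouettes.

```bash
cat > fit.py <<'E'
from h import *
from scipy.optimize import minimize
SH={"stake":[(16,0),(16,14),(9,14),(9,46)]+[(14*np.sin(a),60-14*np.cos(a)) for a in np.linspace(.6,3.14,9)],
"cone":[(16,0),(16,50),(7,76)],"punch":[(16,0),(16,18),(12,18),(12,68)]}
BX={"plate":[(220,160,34,40)],"blank":[(90,56,0,3)],"tray":[(210,120,0,20)],"block":[(36,100,12,40),(60,120,0,12)]}
def render(c,name,x,y,yaw,z0,s=4):
    m=np.zeros((384*s,512*s),np.uint8)
    a=np.linspace(0,2*np.pi,32,endpoint=False)
    parts=[]
    if name in SH:
        P=SH[name]
        for (r0,h0),(r1,h1) in zip(P[:-1],P[1:]):
            parts.append(np.vstack([np.c_[x+r*np.cos(a),y+r*np.sin(a),np.full(32,z0+h)] for r,h in((r0,h0),(r1,h1))]))
    else:
        for lx,ly,h0,h1 in BX[name]:
            q=np.array([[i*lx/2,j*ly/2] for i in(-1,1) for j in(-1,1)])
            R=np.array([[np.cos(yaw),-np.sin(yaw)],[np.sin(yaw),np.cos(yaw)]]);q=q@R.T+[x,y]
            parts.append(np.vstack([np.c_[q,np.full(4,z0+h)] for h in(h0,h1)]))
    for p in parts:
        h=cv2.convexHull(((proj(c,p)+.5)*s-.5).astype(np.float32))
        cv2.fillConvexPoly(m,np.round(h*16).astype(np.int32),255,shift=4)
    return cv2.resize(m,(512,384),interpolation=cv2.INTER_AREA)/255.
def fit(cs,name,x0,z0,others=()):
    """cs list of pictures; x0 (x,y,yaw)"""
    D=[]
    for c in cs:
        r=models.regions_of(c,name)
        if not r: continue
        # pick region closest to guess
        g=proj(c,[[x0[0],x0[1],z0+15]])[0]
        best=max(r,key=lambda q:q["p"]-0.01*np.hypot(q["bbox"][0]+q["bbox"][2]/2-g[0],q["bbox"][1]+q["bbox"][3]/2-g[1]))
        ign=np.zeros((384,512),bool)
        for o in others:
            for q in models.regions_of(c,o)[:1]: ign|=cv2.dilate(q["mask"].astype(np.uint8),np.ones((3,3)))>0
        D.append((c,best["mask"].astype(float),~ign,best["p"]))
    def cost(v):
        e=0
        for c,m,w,_ in D:
            r=render(c,name,*(v if len(v)==3 else (*v,0)),z0)
            e+=1-(np.minimum(r,m)*w).sum()/((np.maximum(r,m)*w).sum()+1e-9)
        return e/len(D)
    n=2 if name in SH else 3
    sim=np.array([x0[:n]]+[np.array(x0[:n])+np.eye(n)[i]*([8,8,.1][i]) for i in range(n)])
    s=minimize(cost,x0[:n],method="Nelder-Mead",options=dict(initial_simplex=sim,xatol=.02,fatol=1e-4))
    return s.x,s.fun,[d[3] for d in D]
E
python3 - <<'E'
from fit import *
np.set_printoptions(precision=3,suppress=True)
T=imaging.camera("top");S=imaging.camera("scene")
G={"stake":(575,33,0,40),"cone":(523,-8,0,40),"punch":(585,-45,0,40),"blank":(660,-10,.1,40),"plate":(597,-8,.1,0),"tray":(503,305,-.1,0),"block":(513,-265,0,0)}
for k,g in G.items():
    oth=("stake","cone","punch","blank") if k=="plate" else ("punch",) if k=="blank" else ()
    for nm,cs in(("TS",[T,S]),("T",[T]),("S",[S])):
        print(k,nm,*fit(cs,k,g[:3],g[3],oth))
E
```

```text
stake TS [577.432  29.916] 0.16727028404692562 [0.64, 0.68]
stake T [579.88   30.576] 0.1351258186886427 [0.64]
stake S [574.747  30.767] 0.08656705658008612 [0.68]
cone TS [522.865 -11.939] 0.1945258133479535 [0.65, 0.7]
cone T [524.627 -11.704] 0.16929588303736887 [0.65]
cone S [518.097 -10.778] 0.13593234015540756 [0.7]
punch TS [587.614 -47.993] 0.12791944966286134 [0.7, 0.62]
punch T [588.212 -47.649] 0.07008967086447726 [0.7]
punch S [585.217 -48.039] 0.08924386943846718 [0.62]
blank TS [661.9   -12.123   0.118] 0.09682756669641984 [0.71, 0.88]
blank T [664.799 -11.208   0.138] 0.08218489630923798 [0.71]
blank S [659.381 -12.488   0.1  ] 0.06102790838609251 [0.88]
plate TS [603.617  -7.495   0.081] 0.06946479571233938 [0.81, 0.73]
plate T [603.247  -6.643   0.081] 0.02462937166619683 [0.81]
plate S [605.972 -13.851   0.072] 0.0811825996617338 [0.73]
tray TS [506.422 294.531  -0.076] 0.03699113001977644 [0.77, 0.75]
tray T [508.458 294.38   -0.073] 0.02093401702188258 [0.77]
tray S [503.682 294.733  -0.083] 0.030307045362275353 [0.75]
block TS [ 515.487 -259.835   -0.021] 0.11353101014709832 [0.72, 0.86]
block T [ 516.703 -259.252   -0.024] 0.08970237735891295 [0.72]
block S [ 511.787 -259.795   -0.019] 0.10447845826504965 [0.86]
```

```bash
cat > go.py <<'E'
import sys
from h import *
from scipy.spatial.transform import Rotation as Ro
def go(x,y,z,yaw=np.pi/2):
    o=robot.get_obs();R=Ro.from_rotvec(o["tool_rot"]).as_matrix()
    d=R.T@(np.array([x,y,z])-o["tool_pos"])
    cur=np.arctan2(R[1,0],R[0,0])
    tr=-(yaw-cur); tr=(tr+np.pi/2)%np.pi-np.pi/2
    print("t%.2f pos %s yaw %.3f tilt %.4f F %s gap %.1f -> d %s turn %.3f rows %.1f"%(o["t"],o["tool_pos"].round(1),cur,np.arccos(-R[2,2]),o["contact_force"].round(1),o["finger_gap"]*94,d.round(1),tr,max(np.linalg.norm(d)/41.7,abs(tr)/.125)))
if __name__=="__main__": go(*map(float,sys.argv[1:]))
E
python3 go.py 577.4 30 180; python3 go.py 577.4 30 190 1.57
```

```text
t3.60 pos [167.  628.2 224.2] yaw 1.311 tilt 0.0000 F [0.6 0.  0.3] gap 94.5 -> d [-472.7  550.3   44.2] turn -0.260 rows 17.4
t3.60 pos [167.  628.2 224.2] yaw 1.311 tilt 0.0000 F [0.6 0.  0.3] gap 94.5 -> d [-472.7  550.3   34.2] turn -0.259 rows 17.4
```

>>> {"op": "carry_out", "data": {"deltas": [[-472.7, 550.3, 44, -0.26, 52], [-472.7, 550.3, 44, -0.26, 52], [-472.7, 550.3, 44, -0.26, 52], [-472.7, 550.3, 44, -0.26, 52], [-472.7, 550.3, 44, -0.26, 52], [-472.7, 550.3, 44, -0.26, 52], [-472.7, 550.3, 44, -0.26, 52], [-472.7, 550.3, 44, -0.26, 52], [-472.7, 550.3, 44, -0.26, 52], [-472.7, 550.3, 44, -0.26, 52], [-472.7, 550.3, 44, -0.26, 52], [-472.7, 550.3, 44, -0.26, 52]], "grip_force": 20}}

```text
t: 4.6
tool_pos: [449.7, 215.6, 194.3]
tool_rot: [2.221, 2.221, 0.001]
contact_force: [0.3, 0.8, 0.5]
finger_gap: 0.552
```

```bash
python3 go.py 577.4 30 180
```

```text
t4.60 pos [449.7 215.6 194.3] yaw 1.571 tilt 0.0010 F [0.3 0.8 0.5] gap 51.9 -> d [-185.6  127.7   14.4] turn 0.000 rows 5.4
```

>>> {"op": "carry_out", "data": {"deltas": [[-185.6, 127.7, 14.4, 0, 52], [-185.6, 127.7, 14.4, 0, 52], [-185.6, 127.7, 14.4, 0, 52], [-185.6, 127.7, 14.4, 0, 52], [-185.6, 127.7, 14.4, 0, 52], [-185.6, 127.7, 14.4, 0, 52], [-185.6, 127.7, 14.4, 0, 52], [-185.6, 127.7, 14.4, 0, 52]]}}

```text
t: 5.27
tool_pos: [577.5, 29.5, 179.8]
tool_rot: [-2.223, -2.219, -0.001]
contact_force: [0.6, -0.2, 0.4]
finger_gap: 0.554
```

```bash
python3 go.py 577.4 30 80
python3 - <<'E'
from fit import *
T=imaging.camera("top");S=imaging.camera("scene");save(S,"s1.png");save(T,"t1.png")
o=robot.get_obs();p=o["tool_pos"]
print(proj(T,[p+[0,0,-19]])*1.5,proj(S,[p+[0,0,-19]])*1.5)
E
```

```text
t5.27 pos [577.5  29.5 179.8] yaw 1.569 tilt 0.0008 F [ 0.6 -0.2  0.4] gap 52.1 -> d [ 0.5 -0.1 99.8] turn -0.002 rows 2.4
[[315.726753   282.42145043]] [[406.846889   233.99543522]]
```

View pics/s1.png

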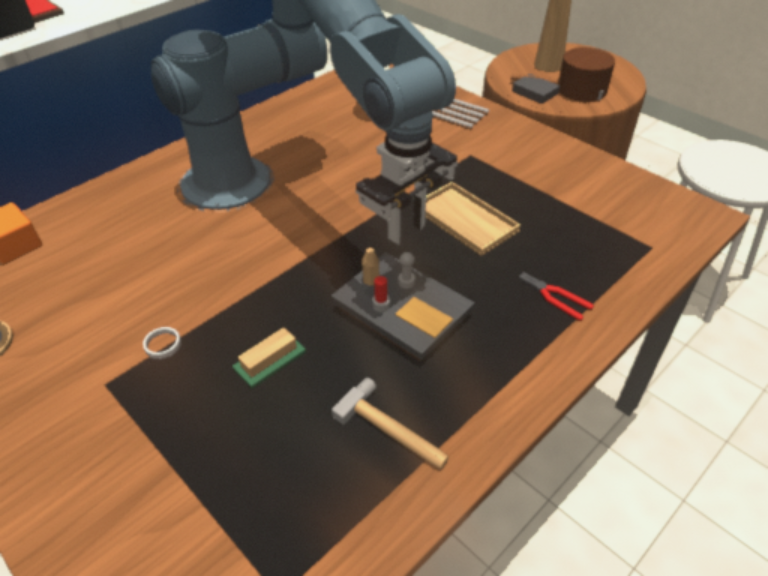

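View pics/t1.png

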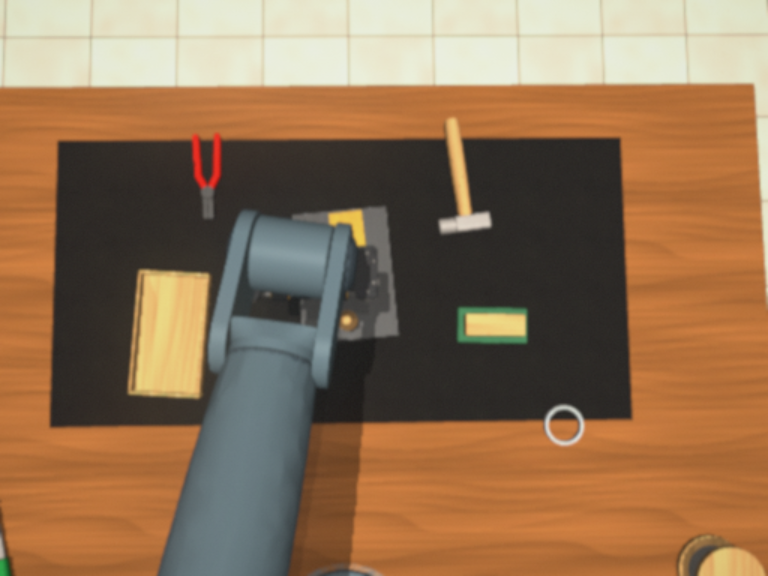

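The scene view shows the fingertips at about (398,243) and (420,222), around the predicted (407,234) and right above the stake's ball at (407,258). I'll descend and grip.

>>> {"op": "carry_out", "data": {"deltas": [[0.5, 0, 30, 0, 52], [0.5, 0, 60, 0, 52], [0.5, 0, 85, 0, 52], [0.5, 0, 99, 0, 52], [0.5, 0, 99, 0, 52], [0.5, 0, 99, 0, 30], [0.5, 0, 99, 0, 22], [0.5, 0, 99, 0, 10], [0.5, 0, 99, 0, 10], [0.5, 0, 99, 0, 10], [0.5, 0, 99, 0, 10], [0.5, 0, 99, 0, 10]], "grip_force": 20}}

```text
t: 6.37
tool_pos: [578.0, 31.4, 82.4]
tool_rot: [2.219, 2.221, 0.004]
contact_force: [-0.0, 0.7, 6.2]
finger_gap: 0.288
```

```bash
python3 go.py 577.4 30 155; python3 go.py 566 290 155
```

```text
t6.37 pos [578.   31.4  82.4] yaw 1.572 tilt 0.0032 F [-0.   0.7  6.2] gap 27.1 -> d [ -1.4  -0.3 -72.6] turn 0.001 rows 1.7
t6.37 pos [578.   31.4  82.4] yaw 1.572 tilt 0.0032 F [-0.   0.7  6.2] gap 27.1 -> d [258.6 -11.5 -72.5] turn 0.001 rows 6.4
```

>>> {"op": "carry_out", "data": {"deltas": [[0, 0, 0, 0, 10], [0, 0, 0, 0, 10], [0, 0, 0, 0, 10]]}}

```text
t: 6.62
tool_pos: [578.1, 31.3, 82.5]
tool_rot: [2.219, 2.221, 0.004]
contact_force: [0.7, -1.3, 2.3]
finger_gap: 0.28
```

Run:
```python
from h import *
S=imaging.camera("scene");i=S["img"][120:240,200:360,::-1];cv2.imwrite("pics/s2.png",cv2.resize(i,None,fx=5,fy=5,interpolation=cv2.INTER_CUBIC))
```

```text
(no output)
```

View pics/s2.png

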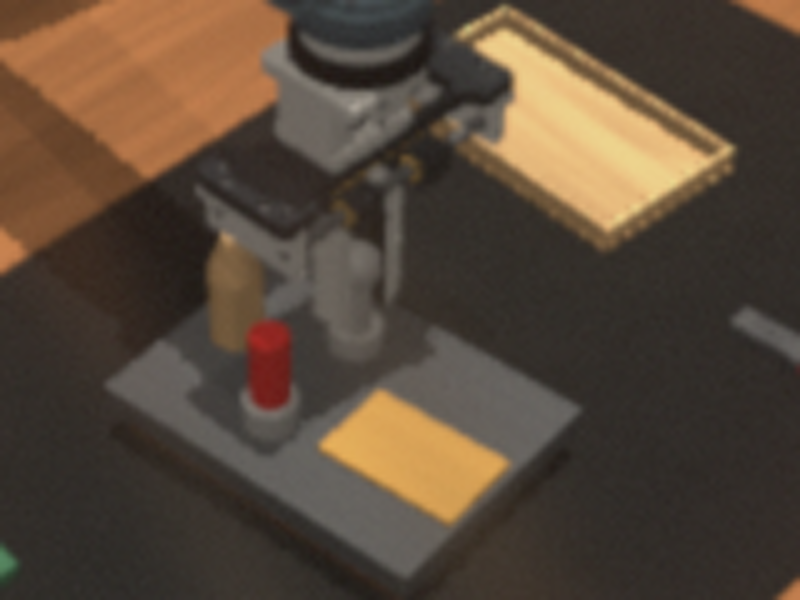

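Run:
```python
from fit import *
S=imaging.camera("scene")
R,t=Rt(S)
f=lambda P:(proj(S,P)-[200,120])*5
p=robot.get_obs()["tool_pos"]
print("ball",f([[577.4,30,100]]),"foot",f([[577.4,30,40]]))
print("pad tips in/out",f([p+[8*a,b*13,-19] for a in(-1,1) for b in(-1,1)]), "TCP",f([p]))
print(fit([S],"stake",(577,30,0),40))
```

```text
ball [[354.47841551 264.18895034]] foot [[353.37971174 340.02218896]]
pad tips in/out [[330.42932956 314.83998208]
 [361.93215307 292.48476355]
 [350.54561095 328.60217068]
 [382.05565165 305.9541324 ]] TCP [[356.66453578 286.29585438]]
(array([576.18520737,  30.91710663]), np.float64(0.5259782507690468), [0.45])
```

The stake sits properly between the pads. A gap of 26.4 mm means the pad tops are touching under the ball, so I'll regrip at the ball's equator.

>>> {"op": "carry_out", "data": {"deltas": [[0, 0, 0, 0, 40], [0, 0, 0, 0, 40], [0, 0, 0, 0, 40], [0, 0, -17, 0, 40], [0, 0, -17, 0, 40], [0, 0, -17, 0, 20], [0, 0, -17, 0, 20], [0, 0, -17, 0, 20], [0, 0, -17, 0, 20], [0, 0, -17, 0, 20], [0, 0, -17, 0, 20]], "grip_force": 25}}

```text
t: 7.68
tool_pos: [577.7, 31.4, 99.0]
tool_rot: [2.22, 2.221, 0.003]
contact_force: [-0.1, 0.0, -0.6]
finger_gap: 0.284
```

```bash
python3 go.py 566 290 155
```

```text
t7.68 pos [577.7  31.4  99. ] yaw 1.572 tilt 0.0025 F [-0.1  0.  -0.6] gap 26.7 -> d [258.7 -11.3 -55.9] turn 0.001 rows 6.4
```

>>> {"op": "carry_out", "data": {"deltas": [[0, 0, -25, 0, 20], [0, 0, -55, 0, 20], [0, 0, -55, 0, 20], [35, -2, -55, 0, 20], [75, -4, -55, 0, 20], [115, -5, -55, 0, 20], [155, -7, -55, 0, 20], [195, -9, -55, 0, 20], [230, -10, -55, 0, 20], [258, -11, -55, 0, 20], [258, -11, -55, 0, 20], [258, -11, -55, 0, 20]]}}

```text
t: 8.68
tool_pos: [565.3, 290.3, 152.5]
tool_rot: [2.217, 2.225, 0.0]
contact_force: [-0.1, 0.6, -0.6]
finger_gap: 0.286
```

```bash
python3 go.py 566 290 66
python3 - <<'E'
from fit import *
S=imaging.camera("scene");T=imaging.camera("top");i=S["img"][80:200,250:410,::-1];cv2.imwrite("pics/s3.png",cv2.resize(i,None,fx=5,fy=5,interpolation=cv2.INTER_CUBIC))
E
```

```text
t8.68 pos [565.3 290.3 152.5] yaw 1.574 tilt 0.0007 F [-0.1  0.6 -0.6] gap 26.9 -> d [-0.3  0.6 86.5] turn 0.004 rows 2.1
```

View pics/s3.png

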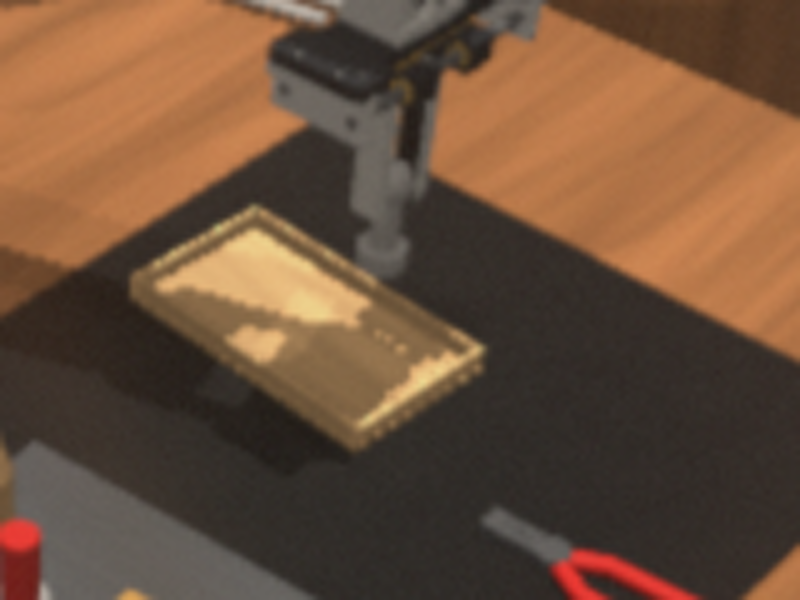

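Run:
```python
from fit import *
S=imaging.camera("scene")
p=robot.get_obs()["tool_pos"]
print((proj(S,[p,p-[0,0,59]])-[250,80])*5)
for dx in(-10,10): print(dx,(proj(S,[p+[dx,0,-59]])-[250,80])*5)
for dx in(-10,10): print(dx,(proj(S,[p+[0,dx,-59]])-[250,80])*5)
m=models.regions_of(S,"stake")[0]["mask"]
g=cv2.moments(m.astype(np.uint8));b=cv2.boundingRect(m.astype(np.uint8));print(b,m.sum())
v=np.argwhere(m)
for r in np.unique(v[:,0]): 
    c=v[v[:,0]==r,1];print((r-80)*5,(c.min()-250)*5,(c.max()-250)*5,end=" | ")
```

```text
[[388.9953485  183.15441147]
 [378.92920229 261.53901459]]
-10 [[366.36242953 254.71928256]]
10 [[391.59439212 268.41215556]]
-10 [[368.75037283 268.6109801 ]]
10 [[389.03436082 254.51823356]]
(321, 112, 12, 23) 134
160 395 400 | 165 390 405 | 170 390 405 | 175 390 410 | 180 385 410 | 185 385 405 | 190 385 405 | 195 385 400 | 200 385 395 | 205 385 395 | 210 385 395 | 215 385 395 | 220 380 395 | 225 370 395 | 230 365 390 | 235 360 395 | 240 355 395 | 245 355 400 | 250 355 400 | 255 355 400 | 260 355 400 | 265 360 395 | 270 365 390 |
```

Foot and ball match the upright projection, so the stake hangs straight. Lowering it into the tray.

>>> {"op": "carry_out", "data": {"deltas": [[0, 0, 35, 0, 20], [0, 0, 60, 0, 20], [0, 0, 75, 0, 20], [0, 0, 82, 0, 20], [0, 0, 85, 0, 20], [0, 0, 86, 0, 20], [0, 0, 86, 0, 20]]}}

```text
t: 9.47
tool_pos: [567.5, 287.8, 68.7]
tool_rot: [2.222, 2.218, 0.005]
contact_force: [-0.0, -0.2, -1.4]
finger_gap: 0.284
```

```bash
python3 go.py 566 290 66
```

```text
t9.47 pos [567.5 287.8  68.7] yaw 1.569 tilt 0.0036 F [-0.  -0.2 -1.4] gap 26.7 -> d [ 2.1 -1.5  2.7] turn -0.001 rows 0.1
```

>>> {"op": "carry_out", "data": {"deltas": [[1, -1, 1.5, 0, 20], [2, -1, 2.5, 0, 20], [2, -1, 2.5, 0, 20]]}}

```text
t: 9.72
tool_pos: [566.9, 290.2, 67.0]
tool_rot: [2.221, 2.218, 0.007]
contact_force: [0.3, -0.5, -2.3]
finger_gap: 0.282
```

```bash
python3 go.py 566 290 66
```

```text
t9.72 pos [566.9 290.2  67. ] yaw 1.570 tilt 0.0050 F [ 0.3 -0.5 -2.3] gap 26.5 -> d [-0.2 -0.9  1. ] turn -0.001 rows 0.0
```

>>> {"op": "carry_out", "data": {"deltas": [[0, 0, 1, 0, 20], [0, 0, 2, 0, 20], [0, 0, 2, 0, 20]]}}

```text
t: 9.97
tool_pos: [566.8, 290.3, 64.9]
tool_rot: [2.221, 2.218, 0.007]
contact_force: [-1.0, -0.7, -1.7]
finger_gap: 0.286
```

>>> {"op": "carry_out", "data": {"deltas": [[0, 0, 1, 0, 20], [0, 0, 1.5, 0, 20], [0, 0, 1.5, 0, 20]]}}

```text
t: 10.22
tool_pos: [567.3, 290.3, 63.9]
tool_rot: [2.22, 2.218, 0.008]
contact_force: [-1.8, 0.1, 1.1]
finger_gap: 0.284
```

>>> {"op": "carry_out", "data": {"deltas": [[0, 0, 0, 0, 45], [0, 0, 0, 0, 45], [0, 0, 0, 0, 45], [0, 0, -25, 0, 45], [0, 0, -60, 0, 48], [0, 0, -100, 0, 50], [-40, -6, -110, 0, 50], [-80, -12, -110, 0, 50], [-120, -18, -110, 0, 50], [-160, -24, -110, 0, 50], [-200, -30, -110, 0, 50], [-240, -36, -110, 0, 50]]}}

```text
t: 11.22
tool_pos: [529.8, 48.7, 173.6]
tool_rot: [2.22, 2.218, 0.008]
contact_force: [0.9, 0.0, 0.2]
finger_gap: 0.534
```

```bash
python3 go.py 522.9 -11.5 172; python3 go.py 522.9 -11.5 72
```

```text
t11.22 pos [529.8  48.7 173.6] yaw 1.570 tilt 0.0064 F [0.9 0.  0.2] gap 50.2 -> d [-60.2  -6.8   1.5] turn -0.001 rows 1.5
t11.22 pos [529.8  48.7 173.6] yaw 1.570 tilt 0.0064 F [0.9 0.  0.2] gap 50.2 -> d [-60.3  -7.5 101.5] turn -0.001 rows 2.8
```

>>> {"op": "carry_out", "data": {"deltas": [[-35, -4, 0, 0, 52], [-60.3, -7, 1, 0, 52], [-60.3, -7, 5, 0, 52], [-60.3, -7, 40, 0, 52], [-60.3, -7, 75, 0, 52], [-60.3, -7, 95, 0, 52], [-60.3, -7, 103, 0, 52], [-60.3, -7, 103, 0, 52], [-60.3, -7, 103, 0, 25], [-60.3, -7, 103, 0, 25], [-60.3, -7, 103, 0, 25], [-60.3, -7, 103, 0, 25]]}}

```text
t: 12.22
tool_pos: [524.7, -11.7, 72.2]
tool_rot: [2.217, 2.216, 0.011]
contact_force: [0.6, 0.5, 1.1]
finger_gap: 0.339
```

>>> {"op": "carry_out", "data": {"deltas": [[0, 0, 0, 0, 25], [0, 0, 0, 0, 25], [0, 0, 0, 0, 25]]}}

```text
t: 12.47
tool_pos: [524.8, -11.8, 72.5]
tool_rot: [2.217, 2.216, 0.011]
contact_force: [-0.2, 0.1, -0.7]
finger_gap: 0.336
```

```bash
python3 go.py 506 294.5 125
python3 - <<'E'
from fit import *
S=imaging.camera("scene");i=S["img"][100:220,200:360,::-1];cv2.imwrite("pics/s4.png",cv2.resize(i,None,fx=5,fy=5,interpolation=cv2.INTER_CUBIC))
print(fit([S],"stake",(567,290,0),5))
E
```

```text
t12.47 pos [524.8 -11.8  72.5] yaw 1.570 tilt 0.0100 F [-0.2  0.1 -0.7] gap 31.6 -> d [306.3 -18.4 -52.6] turn -0.000 rows 7.5
(array([564.42671585, 290.84793472]), np.float64(0.10129994348569982), [0.7])
```

View pics/s4.png

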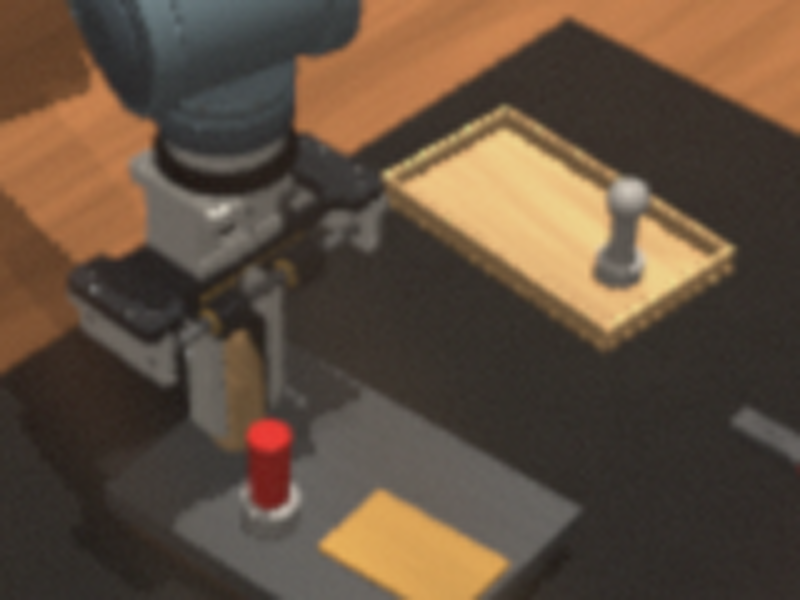

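>>> {"op": "carry_out", "data": {"deltas": [[0, 0, -30, 0, 25], [5, 0, -58, 0, 25], [45, -3, -58, 0, 25], [85, -5, -58, 0, 25], [125, -8, -58, 0, 25], [165, -10, -58, 0, 25], [205, -12, -58, 0, 25], [245, -15, -58, 0, 25], [280, -17, -56, 0, 25], [306, -18, -50, 0, 25], [306, -18, -30, 0, 25], [306, -18, 0, 0, 25]]}}

```text
t: 13.57
tool_pos: [508.6, 296.9, 74.3]
tool_rot: [2.212, 2.218, 0.02]
contact_force: [0.5, 0.6, -1.3]
finger_gap: 0.337
```

```bash
python3 go.py 506 294.5 38
```

```text
t13.57 pos [508.6 296.9  74.3] yaw 1.573 tilt 0.0158 F [ 0.5  0.6 -1.3] gap 31.7 -> d [-2.5 -3.2 36.3] turn 0.003 rows 0.9
```

>>> {"op": "carry_out", "data": {"deltas": [[-2, -3, 20, 0, 25], [-2, -3, 32, 0, 25], [-2, -3, 35, 0, 25], [-2, -3, 36, 0, 25], [-2, -3, 37, 0, 25], [-2, -3, 37, 0, 25]]}}

```text
t: 14.07
tool_pos: [507.2, 295.2, 38.4]
tool_rot: [2.212, 2.217, 0.023]
contact_force: [-0.1, 0.1, -1.0]
finger_gap: 0.338
```

```bash
python3 go.py 506 294.5 38
```

```text
t14.07 pos [507.2 295.2  38.4] yaw 1.573 tilt 0.0180 F [-0.1  0.1 -1. ] gap 31.7 -> d [-0.7 -1.2  0.4] turn 0.002 rows 0.0
```

>>> {"op": "carry_out", "data": {"deltas": [[0, 0, 1, 0, 25], [0, 0, 2, 0, 25], [0, 0, 2, 0, 50], [0, 0, 2, 0, 50], [0, 0, 2, 0, 50], [0, 0, -20, 0, 50], [0, 0, -55, 0, 50], [0, 0, -95, 0, 50], [-20, 5, -125, 0, 50], [-60, 16, -130, 0, 50], [-100, 27, -130, 0, 50], [-140, 37, -130, 0, 50]]}}

```text
t: 15.07
tool_pos: [543.1, 153.7, 170.2]
tool_rot: [2.209, 2.217, 0.027]
contact_force: [-0.0, -0.2, -0.4]
finger_gap: 0.532
```

```bash
python3 go.py 587.6 -47.5 165; python3 go.py 587.6 -47.5 84
python3 - <<'E'
from fit import *
S=imaging.camera("scene");save(S,"s5.png");print(fit([S],"cone",(507,295,0),5))
E
```

```text
t15.07 pos [543.1 153.7 170.2] yaw 1.575 tilt 0.0211 F [-0.  -0.2 -0.4] gap 50.0 -> d [-201.4   43.6    5.5] turn 0.004 rows 4.9
t15.07 pos [543.1 153.7 170.2] yaw 1.575 tilt 0.0211 F [-0.  -0.2 -0.4] gap 50.0 -> d [-201.6   42.    86.4] turn 0.004 rows 5.4
(array([504.02463745, 297.73072062]), np.float64(0.08708409456223198), [0.6])
```

View pics/s5.png

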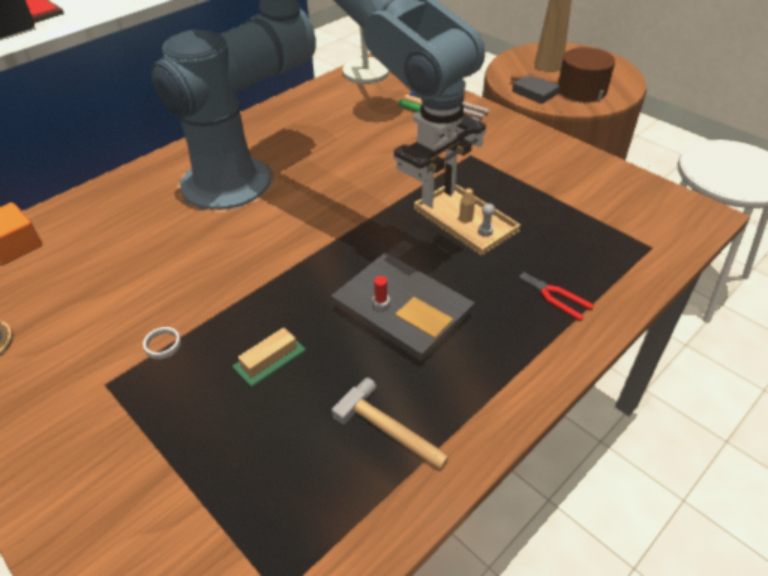

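Stake and cone stand in the tray at about (487,220) and (467,207). Now the punch.

>>> {"op": "carry_out", "data": {"deltas": [[-40, 9, 1, 0, 50], [-80, 17, 2, 0, 50], [-120, 26, 3, 0, 50], [-160, 35, 4, 0, 50], [-195, 42, 5, 0, 50], [-201.5, 43, 15, 0, 50], [-201.5, 43, 45, 0, 50], [-201.5, 42, 75, 0, 50], [-201.5, 42, 86, 0, 50], [-201.5, 42, 86, 0, 35], [-201.5, 42, 86, 0, 15], [-201.5, 42, 86, 0, 15]]}}

```text
t: 16.17
tool_pos: [587.8, -50.7, 85.4]
tool_rot: [2.215, 2.208, 0.026]
contact_force: [0.5, 0.6, 0.0]
finger_gap: 0.36
```

>>> {"op": "carry_out", "data": {"deltas": [[0, 0, 0, 0, 15], [0, 0, 0, 0, 15], [0, 0, 0, 0, 15], [0, 0, 0, 0, 15]]}}

```text
t: 16.5
tool_pos: [589.3, -50.6, 87.5]
tool_rot: [2.213, 2.206, 0.03]
contact_force: [-0.5, 2.3, 6.8]
finger_gap: 0.254
```

```bash
python3 go.py 446.5 299 140;python3 go.py 446.5 299 52
python3 - <<'E'
from fit import *
S=imaging.camera("scene");i=S["img"][100:220,200:360,::-1];cv2.imwrite("pics/s6.png",cv2.resize(i,None,fx=5,fy=5,interpolation=cv2.INTER_CUBIC))
E
```

```text
t16.50 pos [589.3 -50.6  87.5] yaw 1.568 tilt 0.0255 F [-0.5  2.3  6.8] gap 23.9 -> d [ 349.2 -142.5  -55.6] turn -0.003 rows 9.1
t16.50 pos [589.3 -50.6  87.5] yaw 1.568 tilt 0.0255 F [-0.5  2.3  6.8] gap 23.9 -> d [ 349.1 -144.7   32.4] turn -0.003 rows 9.1
```

View pics/s6.png

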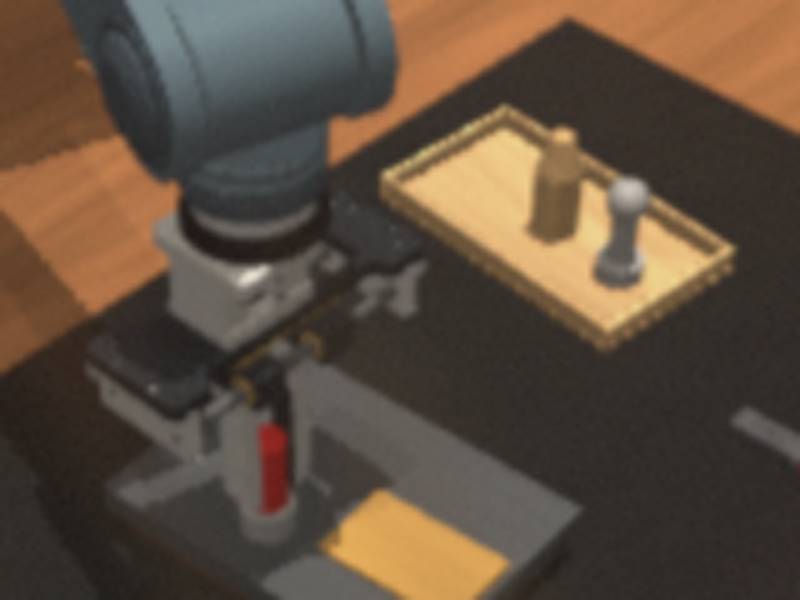

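>>> {"op": "carry_out", "data": {"deltas": [[0, 0, -30, 0, 15], [10, -4, -56, 0, 15], [48, -20, -56, 0, 15], [86, -35, -56, 0, 15], [124, -50, -56, 0, 15], [162, -66, -56, 0, 15], [200, -82, -56, 0, 15], [238, -97, -56, 0, 15], [276, -112, -56, 0, 15], [314, -128, -55, 0, 15], [345, -141, -50, 0, 15], [349, -143, -40, 0, 15]]}}

```text
t: 17.55
tool_pos: [445.0, 302.9, 125.6]
tool_rot: [2.207, 2.211, 0.035]
contact_force: [0.7, -0.0, -1.0]
finger_gap: 0.25
```

```bash
python3 go.py 446.5 299 53
```

```text
t17.55 pos [445.  302.9 125.6] yaw 1.573 tilt 0.0279 F [ 0.7 -0.  -1. ] gap 23.5 -> d [-4.2 -0.5 72.6] turn 0.002 rows 1.7
```

>>> {"op": "carry_out", "data": {"deltas": [[-4, -0.5, 35, 0, 15], [-4, -0.5, 60, 0, 15], [-4, -0.5, 69, 0, 15], [-4, -0.5, 72, 0, 15], [-4, -0.5, 73, 0, 15], [-4, -0.5, 74, 0, 15], [-4, -0.5, 74, 0, 15]]}}

```text
t: 18.13
tool_pos: [447.6, 299.2, 52.5]
tool_rot: [2.207, 2.21, 0.038]
contact_force: [-0.4, -0.1, -1.2]
finger_gap: 0.249
```

```bash
python3 go.py 446.5 299 53
```

```text
t18.13 pos [447.6 299.2  52.5] yaw 1.572 tilt 0.0301 F [-0.4 -0.1 -1.2] gap 23.4 -> d [-0.2 -1.  -0.5] turn 0.002 rows 0.0
```

>>> {"op": "carry_out", "data": {"deltas": [[0, -1, 1, 0, 15], [0, -1, 1.6, 0, 15], [0, -1, 1.6, 0, 45], [0, -1, 1.6, 0, 45], [0, -1, 1.6, 0, 45], [0, -1, -20, 0, 45], [0, -1, -55, 0, 45], [0, -1, -90, 0, 30], [-20, 13, -100, 0, 10], [-50, 35, -100, 0, 0], [-80, 57, -100, 0, 0], [-110, 78, -100, 0, 0]]}}

```text
t: 19.13
tool_pos: [523.6, 187.8, 155.0]
tool_rot: [2.205, 2.211, 0.039]
contact_force: [0.6, 0.5, -0.4]
finger_gap: 0.158
```

```bash
python3 go.py 662 -12 120 1.689
python3 - <<'E'
from fit import *
T=imaging.camera("top");S=imaging.camera("scene");save(S,"s7.png")
print(fit([S],"punch",(447,299,0),5),fit([T,S],"blank",(662,-12,.12),40)); print(fit([T,S],"plate",(603,-9,.08),0,("blank",)))
print(fit([S],"punch",(447,299,0),5))
E
```

```text
t19.13 pos [523.6 187.8 155. ] yaw 1.573 tilt 0.0314 F [ 0.6  0.5 -0.4] gap 14.9 -> d [-200.3  136.8   38.3] turn -0.116 rows 5.9
(array([447., 299.]), np.float64(1.0), [0.55]) (array([ 6.60002079e+02, -1.29111811e+01,  9.62548552e-02]), np.float64(0.07408947645068076), [0.77])
(array([ 6.03735935e+02, -7.92367037e+00,  8.30416743e-02]), np.float64(0.12703750053693574), [0.56, 0.79])
(array([447., 299.]), np.float64(1.0), [0.55])
```

View pics/s7.png

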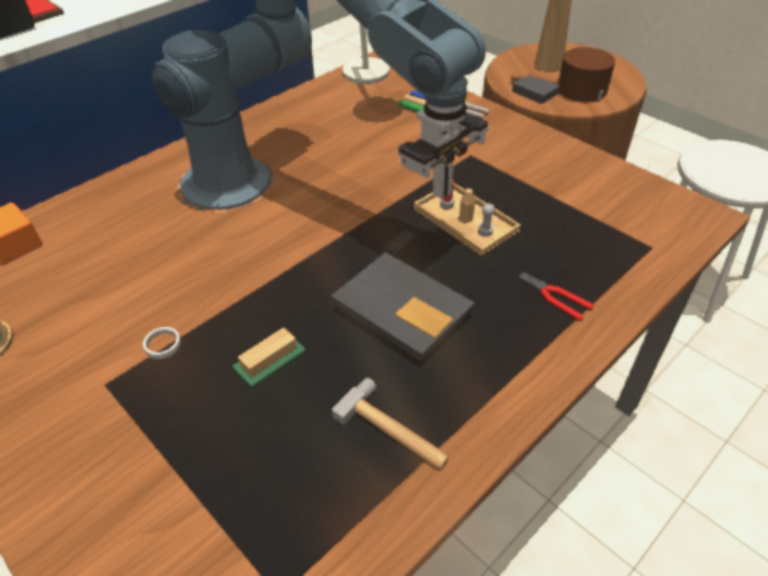

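>>> {"op": "carry_out", "data": {"deltas": [[-35, 23, 2, 0, 0], [-70, 47, 5, -0.05, 0], [-105, 70, 8, -0.11, 0], [-140, 95, 10, -0.11, 0], [-175, 119, 20, -0.11, 0], [-200, 136, 38, -0.11, 0], [-200.3, 136, 60, -0.11, 0], [-200.3, 136, 80, -0.11, 0], [-200.3, 136, 83, -0.11, 0], [-200.3, 136, 83, -0.11, 0]], "grip_force": 10}}

```text
t: 20.47
tool_pos: [659.7, -8.9, 72.5]
tool_rot: [2.081, 2.332, 0.033]
contact_force: [0.6, 0.6, 0.3]
finger_gap: 0.001
```

```bash
python3 go.py 662 -12 63 1.689
```

```text
t20.47 pos [659.7  -8.9  72.5] yaw 1.685 tilt 0.0261 F [0.6 0.6 0.3] gap 0.1 -> d [-3.4  1.7  9.6] turn -0.004 rows 0.2
```

>>> {"op": "carry_out", "data": {"deltas": [[-3, 2, 5, 0, 0], [-3, 2, 8.5, 0, 0], [-3, 2, 9.5, 0, 0], [-3, 2, 10.5, 0, 0], [-3, 2, 10.5, 0, 0]]}}

```text
t: 20.88
tool_pos: [662.5, -11.4, 62.5]
tool_rot: [2.08, 2.332, 0.033]
contact_force: [0.3, 0.4, -0.8]
finger_gap: 0.005
```

>>> {"op": "carry_out", "data": {"deltas": [[0, 0, 0.6, 0, 0], [0, 0, 1.2, 0, 0], [0, 0, 1.2, 0, 0]]}}

```text
t: 21.13
tool_pos: [662.9, -11.3, 62.2]
tool_rot: [2.08, 2.332, 0.034]
contact_force: [-1.4, 1.4, 3.7]
finger_gap: 0.004
```

>>> {"op": "carry_out", "data": {"deltas": [[0, 0, 2.2, 0, 0], [0.2, -6, 2.2, 0, 0], [0.5, -14, 2.2, 0, 0], [0.7, -22, 2.2, 0, 0], [1, -30, 2.2, 0, 0]]}}

```text
t: 21.55
tool_pos: [636.1, -14.4, 62.2]
tool_rot: [2.075, 2.326, 0.041]
contact_force: [3.9, -0.2, 7.5]
finger_gap: 0.005
```

Run:
```python
from fit import *
T=imaging.camera("top");S=imaging.camera("scene");save(S,"s8.png")
print(robot.get_obs()["tool_pos"],robot.get_obs()["contact_force"]);print(fit([S],"blank",(632,-14,.12),40))
```

```text
[635.1308513  -14.38032328  62.10054316] [6.33547904e-01 6.49519834e-03 8.93177516e+00]
(array([ 6.34341534e+02, -1.58580501e+01,  1.36651027e-01]), np.float64(0.2786665556234068), [0.78])
```

View pics/s8.png

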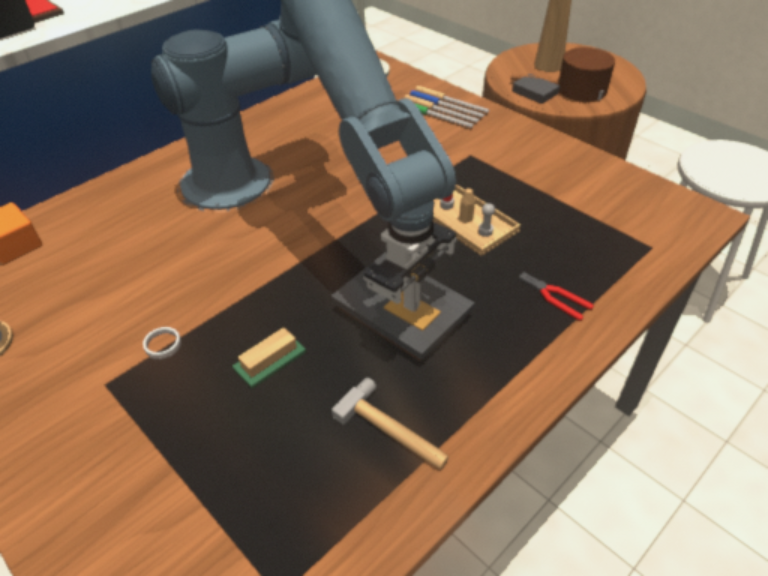

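```bash
python3 go.py 535 -22.7 62.1 1.685;python3 go.py 508 -24.9 62.1 1.685
```

```text
t21.70 pos [635.2 -14.4  62.1] yaw 1.685 tilt 0.0329 F [-0.8 -0.9  9.9] gap 0.5 -> d [   3.2 -100.4   -3.3] turn -0.000 rows 2.4
t21.70 pos [635.2 -14.4  62.1] yaw 1.685 tilt 0.0329 F [-0.8 -0.9  9.9] gap 0.5 -> d [   4.  -127.5   -4.2] turn -0.000 rows 3.1
```

>>> {"op": "carry_out", "data": {"deltas": [[0.2, -6, 2.1, 0, 0], [0.5, -14, 1.8, 0, 0], [0.7, -22, 1.6, 0, 0], [1, -30, 1.3, 0, 0], [1.2, -38, 1.0, 0, 0], [1.4, -46, 0.8, 0, 0], [1.7, -54, 0.5, 0, 0], [2, -62, 0.3, 0, 0], [2.2, -70, 0, 0, 0], [2.2, -70, 0, 0, 0]]}}

```text
t: 22.53
tool_pos: [566.7, -20.8, 62.1]
tool_rot: [2.073, 2.324, 0.042]
contact_force: [0.5, -0.1, 10.2]
finger_gap: 0.007
```

```bash
python3 go.py 508 -24.9 62.1 1.685
python3 - <<'E'
from fit import *
T=imaging.camera("top");S=imaging.camera("scene");save(S,"s9.png")
print(fit([S],"blank",(565,-18,.12),40))
E
```

```text
t22.53 pos [566.7 -20.8  62.1] yaw 1.685 tilt 0.0379 F [ 0.5 -0.1 10.2] gap 0.6 -> d [  2.6 -58.8  -2.2] turn -0.000 rows 1.4
(array([ 5.65498719e+02, -2.18655302e+01,  1.52565158e-01]), np.float64(0.31735892741462635), [0.55])
```

View pics/s9.png

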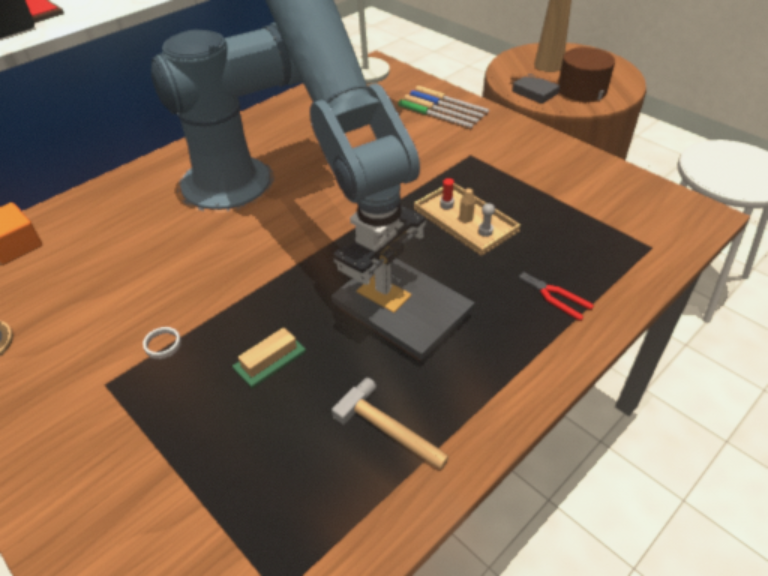

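Blank follows the fingertips and now lies at about (385,292) in the picture; all three tools stand in the tray. Sliding on.

>>> {"op": "carry_out", "data": {"deltas": [[0.4, -8, 2.1, 0, 0], [0.7, -16, 1.7, 0, 0], [1, -24, 1.4, 0, 0], [1.4, -32, 1.1, 0, 0], [1.8, -40, 0.8, 0, 0], [2.2, -48, 0.5, 0, 0], [2.5, -56, 0.2, 0, 0], [2.5, -58, 0.1, 0, 0], [2.5, -58, 0.1, 0, 0], [2.5, -58, -5, 0, 0], [2.5, -58, -30, 0, 0], [2.5, -58, -70, 0, 20]]}}

```text
t: 23.68
tool_pos: [502.1, -24.1, 126.1]
tool_rot: [2.081, 2.333, 0.033]
contact_force: [0.1, -0.1, -0.6]
finger_gap: 0.048
```

```bash
python3 go.py 480 -28 140 1.685
python3 - <<'E'
from fit import *
T=imaging.camera("top");S=imaging.camera("scene");save(S,"s10.png");save(T,"t10.png")
print(fit([S],"blank",(508,-22,.12),40),fit([T],"blank",(508,-22,.12),40))
E
```

```text
t23.68 pos [502.1 -24.1 126.1] yaw 1.685 tilt 0.0261 F [ 0.1 -0.1 -0.6] gap 4.5 -> d [ -1.3 -22.  -14.5] turn -0.000 rows 0.6Traceback (most recent call last):
  File "<stdin>", line 3, in <module>
  File "fit.py", line 44, in fit
    s=minimize(cost,x0[:n],method="Nelder-Mead",options=dict(initial_simplex=sim,xatol=.02,fatol=1e-4))
    res = _minimize_neldermead(fun, x0, args, callback, bounds=bounds,
                               **options)
    fsim[k] = func(sim[k])
              ~~~~^^^^^^^^
    fx = function(np.copy(x), *(wrapper_args + args))
  File "fit.py", line 41, in cost
    return e/len(D)
           ~^~~~~~~
ZeroDivisionError: division by zero
```

View pics/s10.png

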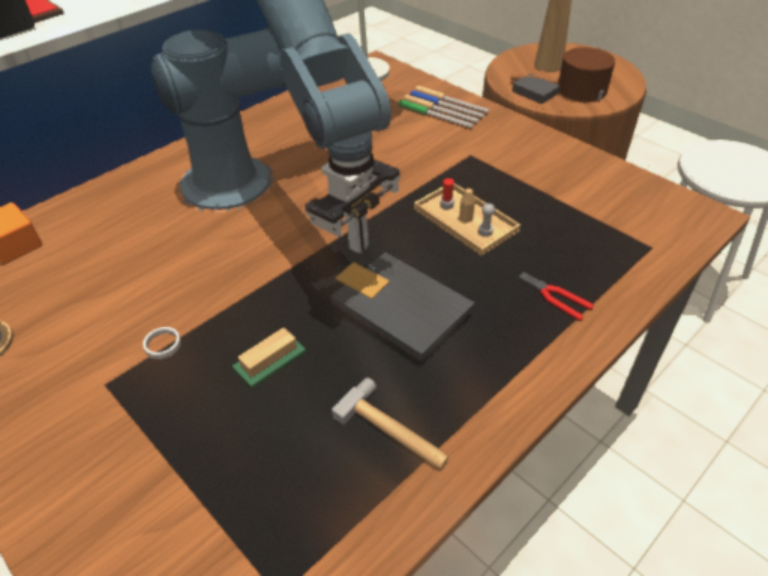

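View pics/t10.png

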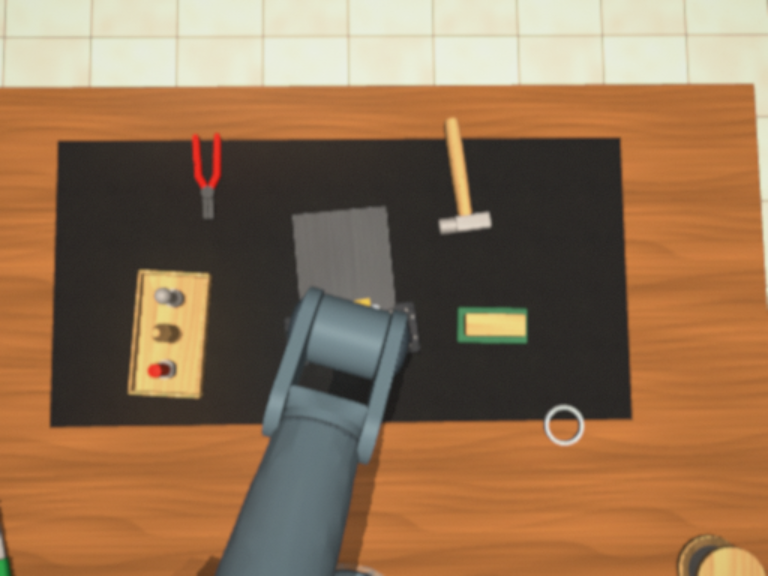

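>>> {"op": "carry_out", "data": {"deltas": [[0, -20, -15, 0, 90], [-1, -55, -30, 0, 90], [-1, -65, -33, 0, 90], [-1, -65, -33, 0, 90], [-1, -65, -33, 0, 90], [-1, -65, -33, 0, 90]]}}

```text
t: 24.38
tool_pos: [440.5, -33.4, 159.7]
tool_rot: [2.075, 2.326, 0.04]
contact_force: [0.8, -0.8, -0.7]
finger_gap: 0.606
```

```bash
cat > bl.py <<'E'
from fit import *
def blankfit(c,x0,z0):
    hsv=cv2.cvtColor(c["img"],cv2.COLOR_RGB2HSV)
    r0=render(c,"blank",*x0,z0)>0; roi=cv2.dilate(r0.astype(np.uint8),np.ones((15,15)))>0
    m=(cv2.inRange(hsv,(14,110,90),(32,255,255))>0)&roi
    def cost(v):
        r=render(c,"blank",*v,z0);return 1-np.minimum(r,m).sum()/np.maximum(r,m).sum()
    sim=np.array([x0]+[np.array(x0)+np.eye(3)[i]*([6,6,.08][i]) for i in range(3)])
    s=minimize(cost,x0,method="Nelder-Mead",options=dict(initial_simplex=sim,xatol=.02,fatol=1e-4))
    return s.x,s.fun,m.sum(),m
E
python3 go.py 475 -28 70
python3 - <<'E'
from bl import *
S=imaging.camera("scene");save(S,"s11.png")
x,f,n,m=blankfit(S,(508,-24,.12),40);print(x,f,n)
print([(r["p"]) for r in models.regions_of(S,"blank")], [(r["p"],back(S,r["pixel"],40)) for r in models.pinpoint(S,"blank")])
print(fit([S],"plate",(603,-8,.08),0,("blank",)))
i=S["img"].copy();e=cv2.Canny((render(S,"blank",*x,40)>.5).astype(np.uint8)*255,50,100)>0;i[e]=(255,0,255)
i=i[120:240,170:330,::-1];cv2.imwrite("pics/s11c.png",cv2.resize(i,None,fx=5,fy=5,interpolation=cv2.INTER_NEAREST))
E
```

```text
t24.38 pos [440.5 -33.4 159.7] yaw 1.685 tilt 0.0355 F [ 0.8 -0.8 -0.7] gap 57.0 -> d [ 1.5 31.7 90.9] turn 0.114 rows 2.3
[ 5.10890018e+02 -2.58862857e+01  1.59739670e-01] 0.05223450865846013 462
[0.77, 0.15] []
(array([ 6.04711392e+02, -1.43503604e+01,  7.40867039e-02]), np.float64(0.05681387217642209), [0.63])
```

View pics/s11c.png

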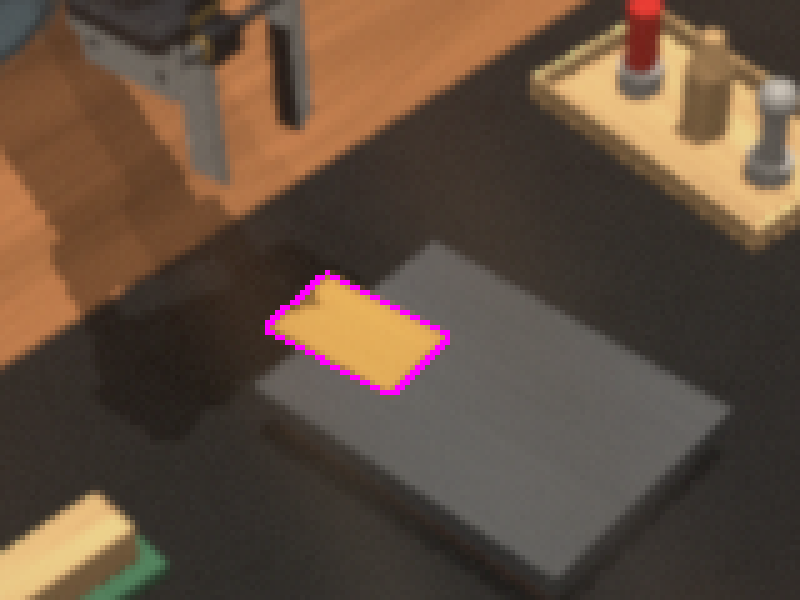

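```bash
python3 go.py 478 -31 120 1.73;python3 go.py 478 -31 45 1.73
```

```text
t24.63 pos [440.8 -33.5 160.4] yaw 1.685 tilt 0.0363 F [ 0.8 -0.2 -0.4] gap 76.7 -> d [-1.7 35.7 41.7] turn -0.045 rows 1.3
t24.63 pos [440.8 -33.5 160.4] yaw 1.685 tilt 0.0363 F [ 0.8 -0.2 -0.4] gap 76.7 -> d [ -1.6  33.  116.7] turn -0.045 rows 2.9
```

>>> {"op": "carry_out", "data": {"deltas": [[-1.7, 20, 20, -0.045, 90], [-1.7, 35.7, 42, -0.045, 90], [-1.7, 35.5, 50, -0.045, 90], [-1.7, 35, 65, -0.045, 90], [-1.7, 34, 90, -0.045, 90], [-1.6, 33, 108, -0.045, 90], [-1.6, 33, 116.5, -0.045, 90], [-1.6, 33, 116.5, -0.045, 90]]}}

```text
t: 25.3
tool_pos: [476.1, -30.5, 43.3]
tool_rot: [2.023, 2.375, 0.037]
contact_force: [-0.5, 0.3, -0.4]
finger_gap: 0.957
```

```bash
python3 go.py 478 -31 45 1.73
python3 - <<'E'
from h import *
S=imaging.camera("scene");i=S["img"].copy()
i=i[120:240,170:330,::-1];cv2.imwrite("pics/s12.png",cv2.resize(i,None,fx=5,fy=5,interpolation=cv2.INTER_CUBIC))
E
```

```text
t25.30 pos [476.1 -30.5  43.3] yaw 1.730 tilt 0.0319 F [-0.5  0.3 -0.4] gap 89.9 -> d [-0.8  1.8 -1.6] turn 0.000 rows 0.1
```

View pics/s12.png

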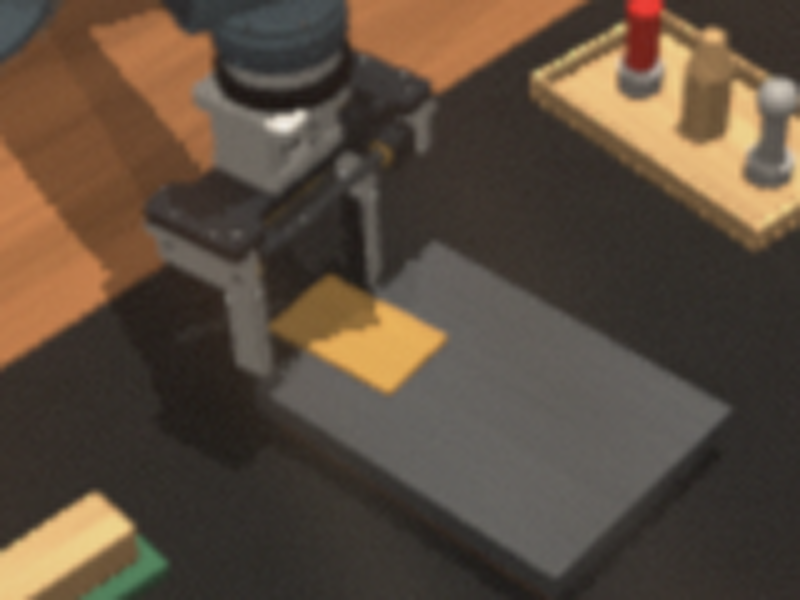

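The fingers straddle the near end: near finger at (250,330), far finger at (372,250), with the blank between them. Closing.

>>> {"op": "carry_out", "data": {"deltas": [[0, 1, -1, 0, 70], [0, 1, -1, 0, 62], [0, 1, -1, 0, 50], [0, 1, -1, 0, 45], [0, 1, -1, 0, 45], [0, 1, -1, 0, 45], [0, 1, -1, 0, 45], [0, 1, -1, 0, 45], [0, 1, -1, 0, 45], [0, 1, -1, 0, 45]], "grip_force": 40}}

```text
t: 26.18
tool_pos: [478.5, -30.8, 46.0]
tool_rot: [2.021, 2.373, 0.039]
contact_force: [-0.0, -0.4, 2.9]
finger_gap: 0.583
```

```bash
python3 go.py 478 -31 100 1.73
python3 - <<'E'
from h import *
S=imaging.camera("scene");i=S["img"].copy()
i=i[120:240,170:330,::-1];cv2.imwrite("pics/s13.png",cv2.resize(i,None,fx=5,fy=5,interpolation=cv2.INTER_CUBIC))
E
```

```text
t26.18 pos [478.5 -30.8  46. ] yaw 1.730 tilt 0.0349 F [-0.  -0.4  2.9] gap 54.8 -> d [ -0.3   1.3 -54. ] turn 0.000 rows 1.3
```

View pics/s13.png

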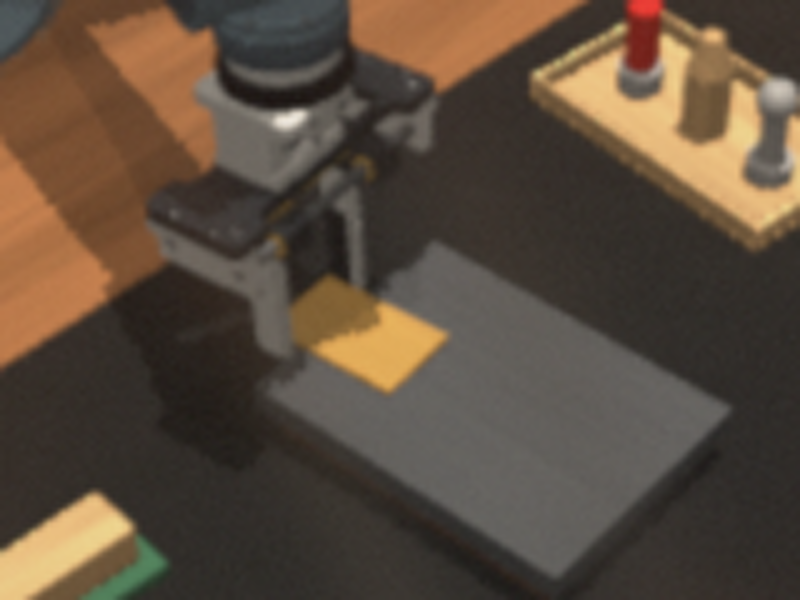

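>>> {"op": "carry_out", "data": {"deltas": [[0, 0, -6, 0, 45], [0, 0, -15, 0, 45], [0, 0, -28, 0, 45], [0, 0, -40, 0, 45], [0, 0, -54, 0, 45], [0, 0, -54, 0.06, 45], [0, 0, -54, 0.12, 45], [0, 0, -54, 0.175, 45], [0, 0, -54, 0.175, 45]]}}

```text
t: 26.98
tool_pos: [476.5, -30.9, 100.5]
tool_rot: [2.223, 2.187, 0.042]
contact_force: [-0.2, -0.2, -1.7]
finger_gap: 0.581
```

```bash
python3 go.py 482 -259 100 1.55
python3 - <<'E'
from bl import *
S=imaging.camera("scene");i=S["img"].copy()
x,f,n,m=blankfit(S,(511,-32,0),95);print(x,f,n);p=robot.get_obs()["tool_pos"];print(x[:2]-p[:2])
e=cv2.Canny((render(S,"blank",*x,95)>.5).astype(np.uint8)*255,50,100)>0;i[e]=(255,0,255)
i=i[120:240,170:330,::-1];cv2.imwrite("pics/s14.png",cv2.resize(i,None,fx=5,fy=5,interpolation=cv2.INTER_CUBIC))
E
```

```text
t26.98 pos [476.5 -30.9 100.5] yaw 1.555 tilt 0.0350 F [-0.2 -0.2 -1.7] gap 54.6 -> d [-228.     9.2   -0. ] turn 0.005 rows 5.5
[ 5.11254184e+02 -3.30939850e+01 -3.41034639e-02] 0.08512744370205394 468
[34.76909859 -2.21731849]
```

View pics/s14.png

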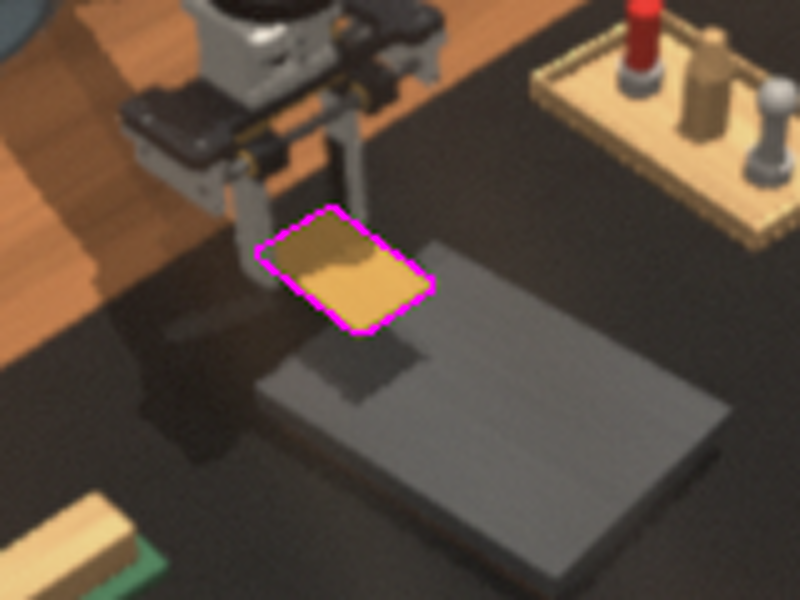

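>>> {"op": "carry_out", "data": {"deltas": [[-15, 0, 0, 0, 45], [-45, 1, 0, 0, 45], [-75, 2, 0, 0, 45], [-105, 2, 0, 0, 45], [-135, 3, 0, 0, 45], [-165, 4, 0, 0, 45], [-195, 5, 0, 0, 45], [-218, 5.5, 0, 0, 45], [-226.8, 5.7, 0, 0, 45], [-226.8, 5.7, 15, 0, 45], [-226.8, 5.7, 30, 0, 45], [-226.8, 5.7, 36, 0, 45]]}}

```text
t: 28.03
tool_pos: [479.1, -256.4, 61.9]
tool_rot: [2.223, 2.193, 0.042]
contact_force: [-0.5, 0.6, -2.0]
finger_gap: 0.58
```

```bash
python3 go.py 478.5 -257.8 48 1.55
python3 - <<'E'
from bl import *
S=imaging.camera("scene");T=imaging.camera("top");i=S["img"].copy();p=robot.get_obs()["tool_pos"]
z=p[2]-5
x,f,n,m=blankfit(S,(513,-260,-.02),z);print(x,f,n);print(x[:2]-p[:2])
x2,f2,n2,_=blankfit(T,(513,-260,-.02),z);print("T",x2,f2,n2)
print(fit([S],"block",(514,-260,0),0,("blank",)))
i=i[140:260,90:250,::-1];cv2.imwrite("pics/s15.png",cv2.resize(i,None,fx=5,fy=5,interpolation=cv2.INTER_CUBIC))
save(T,"t15.png")
E
```

```text
t28.03 pos [ 479.1 -256.4   61.9] yaw 1.557 tilt 0.0326 F [-0.5  0.6 -2. ] gap 54.5 -> d [-1.5 -1.  13.8] turn 0.007 rows 0.3
[ 5.15619519e+02 -2.58730827e+02 -3.46460198e-02] 0.28745477508617656 810
[36.33336636 -2.52225362]
T [ 535.85134926 -245.89354842   -0.64932495] 0.48251764650704687 433
(array([ 5.10914411e+02, -2.58614446e+02,  1.59380614e-02]), np.float64(0.13378669893863038), [0.68])
```

View pics/s15.png

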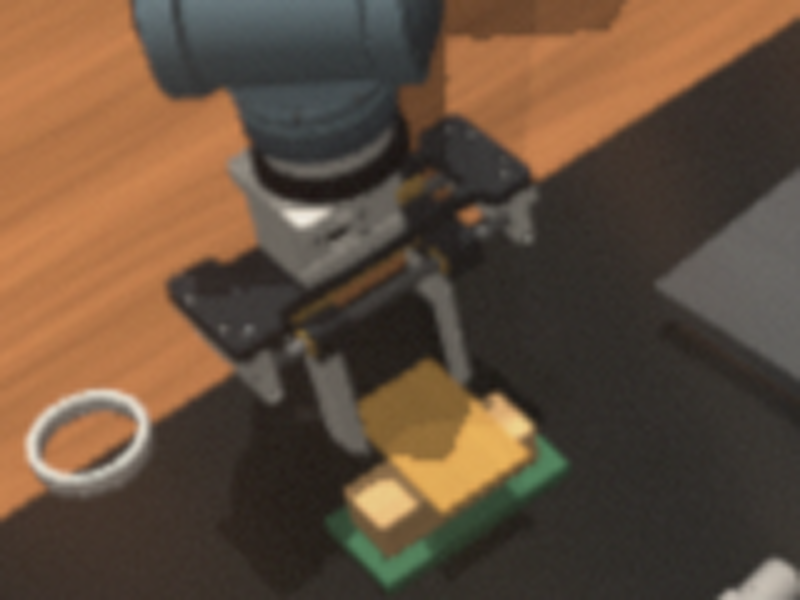

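View pics/t15.png

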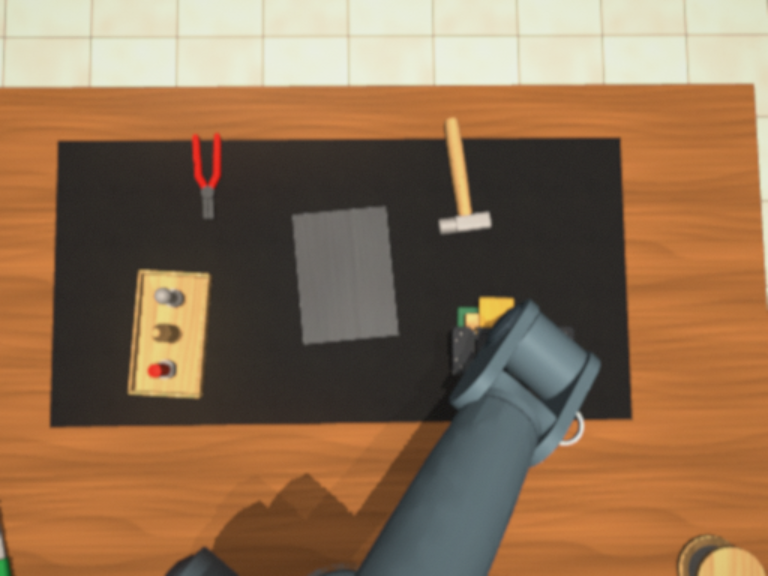

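Run:
```python
from bl import *
T=imaging.camera("top");i=T["img"]
c=i[185:235,290:365,::-1];cv2.imwrite("pics/t15c.png",cv2.resize(c,None,fx=10,fy=10,interpolation=cv2.INTER_NEAREST))
hsv=cv2.cvtColor(i,cv2.COLOR_RGB2HSV);m=cv2.inRange(hsv,(14,150,90),(32,255,255))[190:212,300:360]
v=np.argwhere(m>0)+[190,300]
print(v.min(0),v.max(0))
for px in((v[:,1].min(),v[:,0].min()-.5),(v[:,1].max(),v[:,0].min()-.5)): print(px,back(T,px,60))
```

```text
[197 320] [211 343]
(np.int64(320), np.float64(196.5)) [ 563.40078631 -231.15267022   60.        ]
(np.int64(343), np.float64(196.5)) [ 562.82341044 -288.4036625    60.        ]
```

View pics/t15c.png

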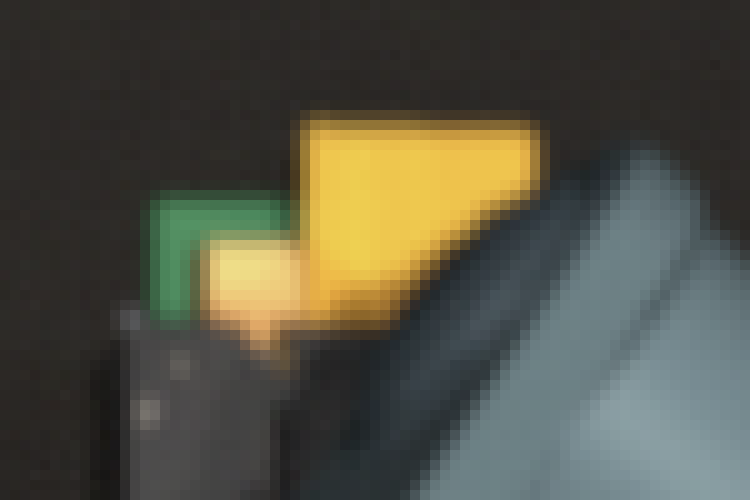

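```bash
python3 go.py 477.5 -257 46 1.55
```

```text
t28.28 pos [ 480.8 -257.6   64.6] yaw 1.558 tilt 0.0358 F [-0.5 -0.2 -1.9] gap 55.0 -> d [ 0.5 -3.9 18.5] turn 0.008 rows 0.5
```

>>> {"op": "carry_out", "data": {"deltas": [[0.3, -1, 6, 0.008, 45], [0.5, -2, 11, 0.008, 45], [0.5, -3, 15, 0.008, 45], [0.5, -3, 17, 0.008, 45], [0.5, -3, 18, 0.008, 45], [0.5, -3, 18, 0.008, 45], [0.5, -3, 18, 0.008, 45]]}}

```text
t: 28.87
tool_pos: [478.6, -257.1, 46.6]
tool_rot: [2.228, 2.181, 0.042]
contact_force: [0.8, 0.2, -1.5]
finger_gap: 0.582
```

```bash
python3 go.py 478.5 -257.5 45 1.55
```

```text
t28.87 pos [ 478.6 -257.1   46.6] yaw 1.550 tilt 0.0361 F [ 0.8  0.2 -1.5] gap 54.7 -> d [-0.4 -0.1  1.6] turn -0.000 rows 0.0
```

>>> {"op": "carry_out", "data": {"deltas": [[0, 0, 0.7, 0, 45], [0, 0, 1.4, 0, 45], [0, 0, 2, 0, 45], [0, 0, 2, 0, 45]]}}

```text
t: 29.2
tool_pos: [478.8, -257.3, 45.3]
tool_rot: [2.227, 2.181, 0.042]
contact_force: [-3.8, 1.3, 6.3]
finger_gap: 0.579
```

```bash
python3 go.py 478.5 -257.5 45 1.55
python3 - <<'E'
from h import *
S=imaging.camera("scene");i=S["img"]
i=i[140:260,90:250,::-1];cv2.imwrite("pics/s16.png",cv2.resize(i,None,fx=5,fy=5,interpolation=cv2.INTER_CUBIC))
E
```

```text
t29.20 pos [ 478.8 -257.3   45.3] yaw 1.550 tilt 0.0361 F [-3.8  1.3  6.3] gap 54.4 -> d [-0.2 -0.3  0.3] turn -0.000 rows 0.0
```

View pics/s16.png

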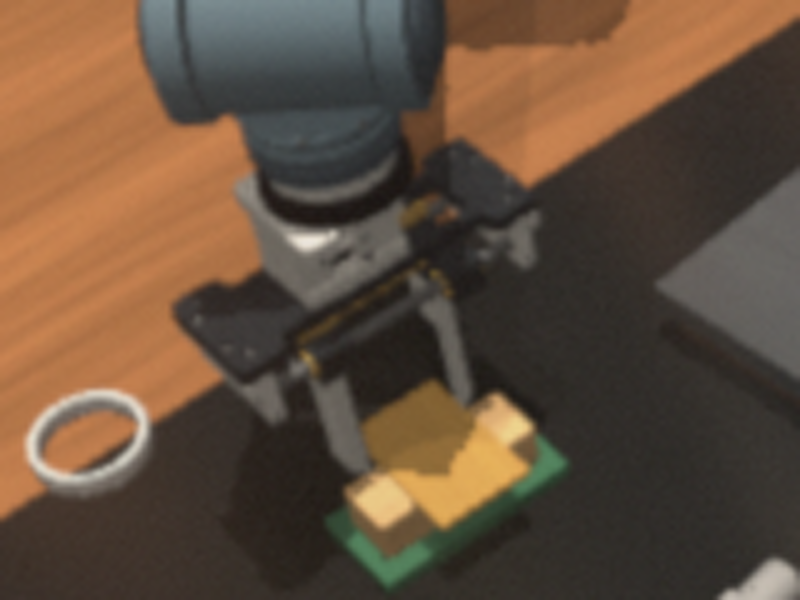

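The blank lies centred across the block (centre at about (447,452)), with equal block ends showing on both sides. Releasing.

>>> {"op": "carry_out", "data": {"deltas": [[0, 0, 0.3, 0, 60], [0, 0, 0, 0, 80], [0, 0, 0, 0, 80], [0, 0, 0, 0, 80], [0, 0, 0, 0, 80], [0, 0, -15, 0, 80], [0, 0, -45, 0, 80], [0, 0, -85, 0, 80], [20, 0, -110, 0, 60], [60, 0, -112, 0, 50], [100, 0, -112, 0, 50], [140, 0, -112, 0, 50]]}}

```text
t: 30.25
tool_pos: [477.8, -116.6, 158.5]
tool_rot: [2.228, 2.178, 0.043]
contact_force: [0.8, -0.4, 0.7]
finger_gap: 0.606
```

```bash
python3 go.py 447 299 155
python3 - <<'E'
from bl import *
S=imaging.camera("scene");T=imaging.camera("top");i=S["img"].copy()
for n,c in(("S",S),("T",T)):
    print(n,blankfit(c,(513,-260,-.02),40)[:2], fit([c],"blank",(513,-260,-.02),40))
i=i[140:260,90:250,::-1];cv2.imwrite("pics/s17.png",cv2.resize(i,None,fx=5,fy=5,interpolation=cv2.INTER_CUBIC))
save(T,"t17.png")
for k,g in(("stake",(565,290,0)),("cone",(505,297,0)),("punch",(448,299,0))):
  for n,c in(("S",S),("T",T)):  print(k,n,fit([c],k,g,5))
E
```

```text
t30.25 pos [ 477.8 -116.6  158.5] yaw 1.548 tilt 0.0380 F [ 0.8 -0.4  0.7] gap 57.0 -> d [414.8 -40.4   2.7] turn -0.023 rows 10.0
S (array([ 5.10791449e+02, -2.59426539e+02, -2.73149252e-02]), np.float64(0.2997447322008725)) (array([ 5.10904892e+02, -2.58842428e+02, -2.30908655e-02]), np.float64(0.06203101218447238), [0.73])
T (array([ 5.16690608e+02, -2.60764579e+02, -5.55365883e-03]), np.float64(0.26204751368970514)) (array([ 5.14275155e+02, -2.59109774e+02, -2.65769902e-02]), np.float64(0.14013229322711895), [0.73])Traceback (most recent call last):
  File "<stdin>", line 8, in <module>
  File "fit.py", line 44, in fit
    s=minimize(cost,x0[:n],method="Nelder-Mead",options=dict(initial_simplex=sim,xatol=.02,fatol=1e-4))
    res = _minimize_neldermead(fun, x0, args, callback, bounds=bounds,
                               **options)
    fsim[k] = func(sim[k])
              ~~~~^^^^^^^^
    fx = function(np.copy(x), *(wrapper_args + args))
  File "fit.py", line 41, in cost
    return e/len(D)
           ~^~~~~~~
ZeroDivisionError: division by zero
```

View pics/s17.png

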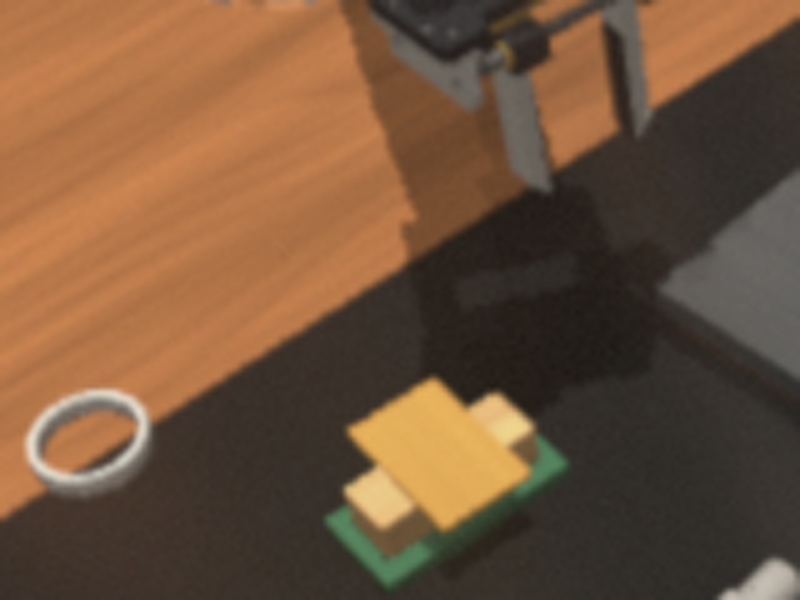

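View pics/t17.png

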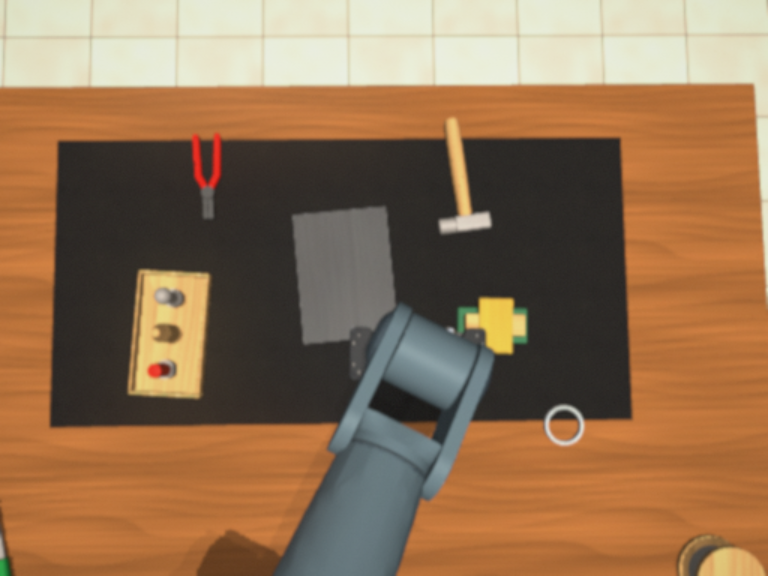

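The blank lies flat and square on the block. The fit puts blank S at (510.9,-258.8) against block S at (511.8,-259.8). Now I'll fetch the punch.

>>> {"op": "carry_out", "data": {"deltas": [[38, -4, 0, 0, 50], [78, -8, 0, -0.02, 50], [118, -12, 0, -0.02, 50], [158, -15, 0, -0.02, 50], [198, -19, 1, -0.02, 50], [238, -23, 1, -0.02, 50], [278, -27, 1, -0.02, 50], [318, -31, 2, -0.02, 50], [358, -35, 2, -0.02, 50], [395, -39, 2, -0.02, 50], [414, -40, 3, -0.02, 50], [414, -40, 3, -0.02, 50]], "grip_force": 25}}

```text
t: 31.5
tool_pos: [447.2, 298.9, 153.9]
tool_rot: [2.202, 2.206, 0.042]
contact_force: [-0.6, -0.5, 0.8]
finger_gap: 0.529
```

```bash
python3 go.py 447 299.2 145;python3 go.py 447 299.2 51.5
python3 - <<'E'
from fit import *
S=imaging.camera("scene")
i=S["img"][80:200,250:410,::-1];cv2.imwrite("pics/s18.png",cv2.resize(i,None,fx=5,fy=5,interpolation=cv2.INTER_CUBIC))
E
```

```text
t31.50 pos [447.2 298.9 153.9] yaw 1.572 tilt 0.0364 F [-0.6 -0.5  0.8] gap 49.8 -> d [ 0.3 -0.5  8.9] turn 0.001 rows 0.2
t31.50 pos [447.2 298.9 153.9] yaw 1.572 tilt 0.0364 F [-0.6 -0.5  0.8] gap 49.8 -> d [ 1.000e-01 -3.900e+00  1.023e+02] turn 0.001 rows 2.5
```

View pics/s18.png

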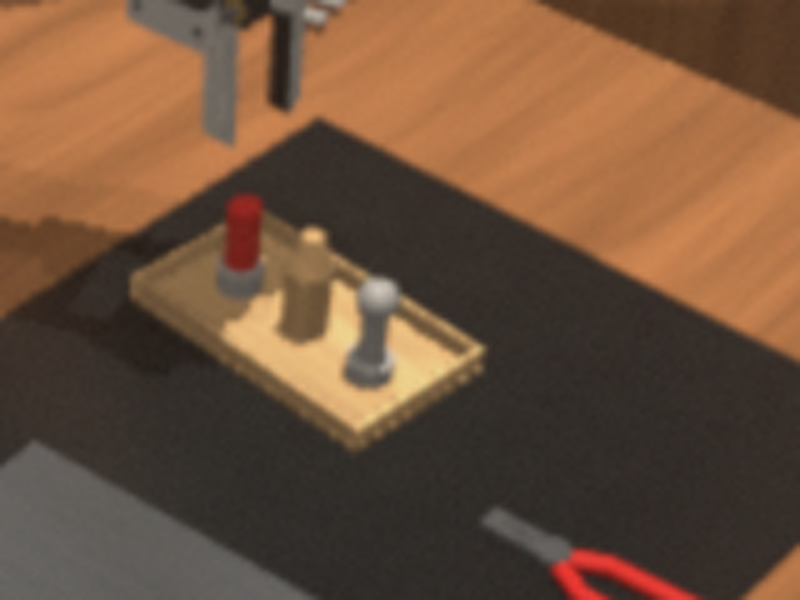

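>>> {"op": "carry_out", "data": {"deltas": [[0, -1, 25, 0, 50], [0, -2, 60, 0, 50], [0, -3.5, 90, 0, 50], [0, -3.9, 101, 0, 50], [0, -3.9, 102, 0, 50], [0, -3.9, 102, 0, 35], [0, -3.9, 102, 0, 15], [0, -3.9, 102, 0, 15], [0, -3.9, 102, 0, 15], [0, -3.9, 102, 0, 15], [0, -3.9, 102, 0, 15], [0, -3.9, 102, 0, 15]]}}

```text
t: 32.55
tool_pos: [448.4, 297.8, 53.4]
tool_rot: [2.202, 2.203, 0.045]
contact_force: [-1.0, -0.4, 6.4]
finger_gap: 0.255
```

```bash
python3 go.py 447 299.2 115;python3 go.py 588.5 -48.5 145;python3 go.py 588.5 -48.5 88
```

```text
t32.55 pos [448.4 297.8  53.4] yaw 1.572 tilt 0.0391 F [-1.  -0.4  6.4] gap 24.0 -> d [  1.5   1.  -61.6] turn 0.001 rows 1.5
t32.55 pos [448.4 297.8  53.4] yaw 1.572 tilt 0.0391 F [-1.  -0.4  6.4] gap 24.0 -> d [-346.3  143.4  -86.7] turn 0.001 rows 9.2
t32.55 pos [448.4 297.8  53.4] yaw 1.572 tilt 0.0391 F [-1.  -0.4  6.4] gap 24.0 -> d [-346.4  141.1  -29.7] turn 0.001 rows 9.0
```

>>> {"op": "carry_out", "data": {"deltas": [[0, 0, -30, 0, 15], [0, 2, -65, 0, 15], [-30, 13, -86, 0, 15], [-68, 28, -86, 0, 15], [-106, 44, -86, 0, 15], [-144, 60, -86, 0, 15], [-182, 75, -86, 0, 15], [-220, 91, -86, 0, 15], [-258, 107, -86, 0, 15], [-296, 123, -86, 0, 15], [-334, 139, -86, 0, 15], [-346, 144, -84, 0, 15]]}}

```text
t: 33.55
tool_pos: [590.9, -53.0, 143.0]
tool_rot: [2.204, 2.197, 0.045]
contact_force: [-0.4, 0.5, -1.7]
finger_gap: 0.252
```

```bash
python3 go.py 589 -48.5 89
```

```text
t33.55 pos [590.9 -53.  143. ] yaw 1.568 tilt 0.0409 F [-0.4  0.5 -1.7] gap 23.6 -> d [ 4.5 -4.1 53.8] turn -0.003 rows 1.3
```

>>> {"op": "carry_out", "data": {"deltas": [[4.5, -4, 10, 0, 15], [4.5, -4, 35, 0, 15], [4.5, -4, 48, 0, 15], [4.5, -4, 52, 0, 15], [4.5, -4, 53.5, 0, 15], [4.5, -4, 54.5, 0, 15], [4.5, -4, 54.5, 0, 15]]}}

```text
t: 34.13
tool_pos: [589.0, -47.6, 88.4]
tool_rot: [2.203, 2.199, 0.045]
contact_force: [-0.3, 0.3, -1.7]
finger_gap: 0.248
```

```bash
python3 go.py 589 -48.5 88
```

```text
t34.13 pos [589.  -47.6  88.4] yaw 1.569 tilt 0.0409 F [-0.3  0.3 -1.7] gap 23.3 -> d [-0.9  0.   0.4] turn -0.002 rows 0.0
```

>>> {"op": "carry_out", "data": {"deltas": [[0, 0, 0.8, 0, 15], [0, 0, 1.6, 0, 15], [0, 0, 1.6, 0, 45], [0, 0, 1.6, 0, 45], [0, 0, 1.6, 0, 45], [0, 0, -15, 0, 45], [0, 0, -45, 0, 48], [20, -5, -75, 0, 50], [60, -14, -80, 0, 50], [100, -24, -80, 0, 50], [140, -33, -80, 0, 50], [180, -43, -80, 0, 50]]}}

```text
t: 35.13
tool_pos: [542.6, 134.0, 166.9]
tool_rot: [2.203, 2.197, 0.046]
contact_force: [0.1, -1.1, -1.1]
finger_gap: 0.53
```

```bash
python3 go.py 507 296 150;python3 go.py 507 296 38
python3 - <<'E'
from fit import *
S=imaging.camera("scene");save(S,"s19.png")
print(fit([S],"punch",(588,-48,0),40))
E
```

```text
t35.13 pos [542.6 134.  166.9] yaw 1.568 tilt 0.0421 F [ 0.1 -1.1 -1.1] gap 49.8 -> d [161.9 -36.8  15.4] turn -0.003 rows 4.0
t35.13 pos [542.6 134.  166.9] yaw 1.568 tilt 0.0421 F [ 0.1 -1.1 -1.1] gap 49.8 -> d [161.8 -41.5 127.3] turn -0.003 rows 5.0
(array([585.49253851, -48.32288396]), np.float64(0.07632855039034026), [0.71])
```

View pics/s19.png

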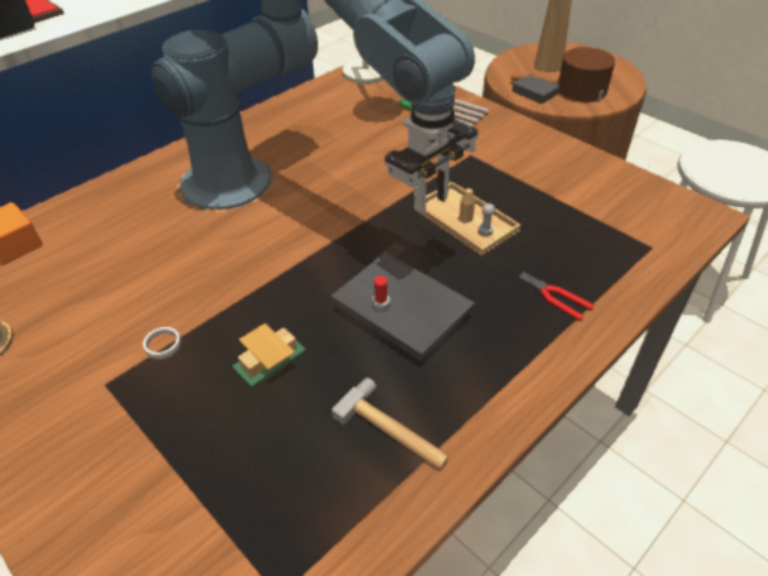

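Punch stands back: scene fit (585.5,-48.3) against (585.2,-48.0) at the start. Next is the cone.

>>> {"op": "carry_out", "data": {"deltas": [[40, -9, 3, 0, 52], [80, -18, 7, 0, 52], [120, -27, 11, 0, 52], [155, -35, 15, 0, 52], [162, -37, 20, 0, 52], [162, -38, 50, 0, 52], [162, -39.5, 85, 0, 52], [162, -41, 115, 0, 52], [162, -41.5, 127, 0, 52], [162, -41.5, 127, 0, 52], [162, -41.5, 127, 0, 25], [162, -41.5, 127, 0, 25]]}}

```text
t: 36.23
tool_pos: [506.1, 299.1, 40.0]
tool_rot: [2.196, 2.205, 0.051]
contact_force: [-0.7, -0.2, 0.8]
finger_gap: 0.445
```

>>> {"op": "carry_out", "data": {"deltas": [[0, 0, 0, 0, 25], [0, 0, 0, 0, 25], [0, 0, 0, 0, 25], [0, 0, 0, 0, 25]]}}

```text
t: 36.57
tool_pos: [508.1, 299.5, 42.5]
tool_rot: [2.194, 2.203, 0.056]
contact_force: [-0.3, -1.1, 7.4]
finger_gap: 0.335
```

```bash
python3 go.py 524.5 -11.8 128;python3 go.py 524.5 -11.8 73
```

```text
t36.57 pos [508.1 299.5  42.5] yaw 1.575 tilt 0.0483 F [-0.3 -1.1  7.4] gap 31.5 -> d [-311.1   19.3  -85.6] turn 0.004 rows 7.8
t36.57 pos [508.1 299.5  42.5] yaw 1.575 tilt 0.0483 F [-0.3 -1.1  7.4] gap 31.5 -> d [-311.2   16.6  -30.6] turn 0.004 rows 7.5
```

>>> {"op": "carry_out", "data": {"deltas": [[0, 0, -30, 0, 25], [0, 2, -65, 0, 25], [-30, 3, -88, 0, 25], [-70, 5, -88, 0, 25], [-110, 8, -88, 0, 25], [-150, 10, -88, 0, 25], [-190, 13, -88, 0, 25], [-230, 15, -88, 0, 25], [-270, 18, -87, 0, 25], [-305, 20, -86, 0, 25], [-311, 20, -80, 0, 25], [-311, 19, -60, 0, 25]]}}

```text
t: 37.57
tool_pos: [528.2, -14.4, 105.6]
tool_rot: [2.194, 2.194, 0.062]
contact_force: [0.3, -0.3, -0.1]
finger_gap: 0.334
```

```bash
python3 go.py 525.3 -11.8 79
python3 - <<'E'
from fit import *
S=imaging.camera("scene")
i=S["img"][100:220,200:360,::-1];cv2.imwrite("pics/s20.png",cv2.resize(i,None,fx=5,fy=5,interpolation=cv2.INTER_CUBIC))
E
```

```text
t37.57 pos [528.2 -14.4 105.6] yaw 1.571 tilt 0.0557 F [ 0.3 -0.3 -0.1] gap 31.4 -> d [ 2.5 -4.4 26.4] turn 0.000 rows 0.6
```

View pics/s20.png

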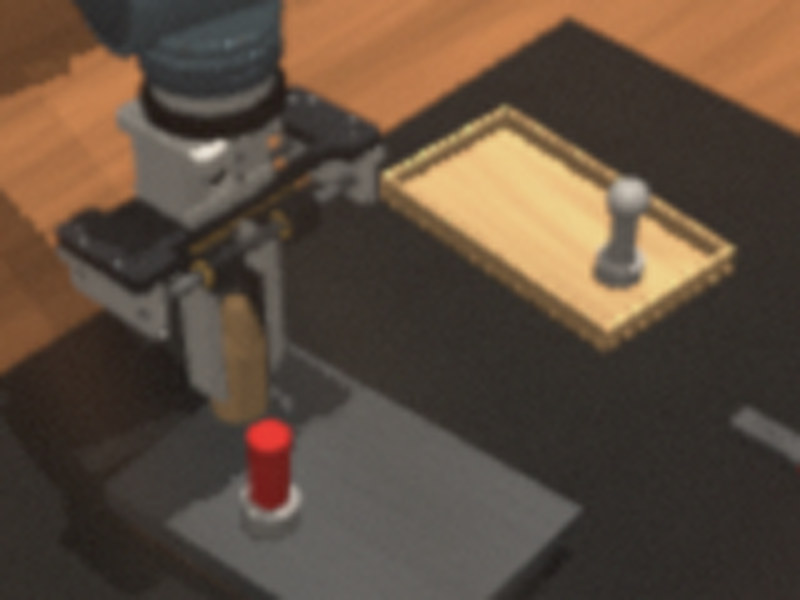

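>>> {"op": "carry_out", "data": {"deltas": [[2.5, -4, 10, 0, 25], [2.5, -4, 20, 0, 25], [2.5, -4.4, 25, 0, 25], [2.5, -4.4, 27, 0, 25], [2.5, -4.4, 28, 0, 25], [2.5, -4.4, 28, 0, 25]]}}

```text
t: 38.12
tool_pos: [522.2, -8.8, 75.7]
tool_rot: [2.196, 2.204, 0.055]
contact_force: [-13.4, 2.6, 29.6]
finger_gap: 0.338
```

>>> {"op": "carry_out", "data": {"deltas": [[0, 0, 1, 0, 25], [0, 0, 2, 0, 25], [0, 0, 2, 0, 25]]}}

```text
t: 38.37
tool_pos: [523.7, -7.9, 75.7]
tool_rot: [2.194, 2.205, 0.058]
contact_force: [-3.9, 2.4, 14.8]
finger_gap: 0.339
```

>>> {"op": "carry_out", "data": {"deltas": [[0, 0, -2, 0, 25], [-1, 1, -3, 0, 25], [-4, 1.5, -3, 0, 25], [-4, 1.5, -3, 0, 25]]}}

```text
t: 38.7
tool_pos: [524.8, -12.1, 78.2]
tool_rot: [2.194, 2.205, 0.057]
contact_force: [-0.6, -0.3, -0.3]
finger_gap: 0.334
```

```bash
python3 go.py 525.3 -11.8 78
python3 - <<'E'
from fit import *
S=imaging.camera("scene")
print(fit([S],"cone",(524,-10,0),41))
i=S["img"][100:220,200:360,::-1];cv2.imwrite("pics/s21.png",cv2.resize(i,None,fx=5,fy=5,interpolation=cv2.INTER_CUBIC))
E
```

```text
t38.70 pos [524.8 -12.1  78.2] yaw 1.576 tilt 0.0476 F [-0.6 -0.3 -0.3] gap 31.4 -> d [0.3 0.5 0.2] turn 0.005 rows 0.0
(array([519.70008183,  -9.53606224]), np.float64(0.383859536085005), [0.66])
```

View pics/s21.png

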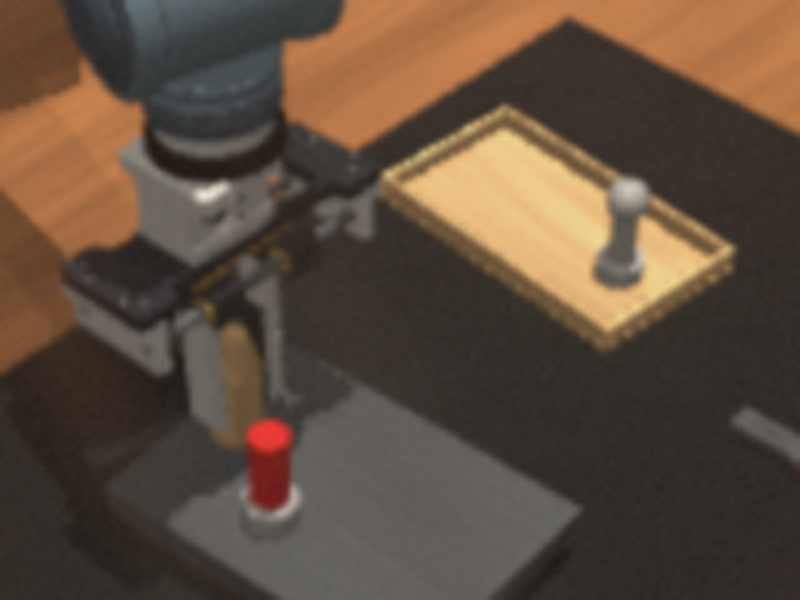

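>>> {"op": "carry_out", "data": {"deltas": [[0, 0, 0.8, 0, 25], [0, 0, 1.6, 0, 25], [0, 0, 1.6, 0, 25], [0, 0, 1.6, 0, 50], [0, 0, 1.6, 0, 50], [0, 0, 1.6, 0, 50], [0, 0, -15, 0, 50], [0, 1, -45, 0, 50], [0, 3, -85, 0, 50], [20, 4, -92, 0, 50], [60, 10, -92, 0, 50], [100, 16, -92, 0, 50]]}}

```text
t: 39.8
tool_pos: [536.9, 88.0, 173.2]
tool_rot: [2.196, 2.2, 0.061]
contact_force: [1.2, 0.5, -0.7]
finger_gap: 0.533
```

```bash
python3 go.py 567 290.3 155;python3 go.py 567 290.3 66
python3 - <<'E'
from fit import *
S=imaging.camera("scene")
print(fit([S],"cone",(524,-10,0),40),fit([S],"stake",(565,290,0),5))
i=S["img"][100:220,200:360,::-1];cv2.imwrite("pics/s22.png",cv2.resize(i,None,fx=5,fy=5,interpolation=cv2.INTER_CUBIC))
E
```

```text
t39.80 pos [536.9  88.  173.2] yaw 1.573 tilt 0.0510 F [ 1.2  0.5 -0.7] gap 50.1 -> d [202.1  29.4  20.6] turn 0.002 rows 4.9
t39.80 pos [536.9  88.  173.2] yaw 1.573 tilt 0.0510 F [ 1.2  0.5 -0.7] gap 50.1 -> d [201.8  24.9 109.4] turn 0.002 rows 5.5
(array([517.69566488,  -9.53553057]), np.float64(0.11545720487284994), [0.67]) (array([563.89663219, 293.11003447]), np.float64(0.11754846527110296), [0.69])
```

View pics/s22.png

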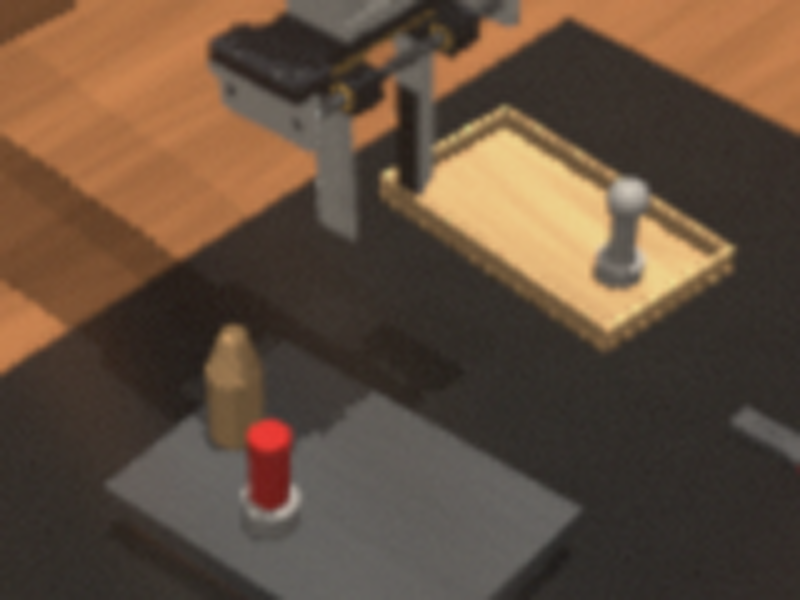

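Cone is back: (517.7,-9.5) against (518.1,-10.8) in the same view. Now the stake.

>>> {"op": "carry_out", "data": {"deltas": [[40, 6, 4, 0, 50], [80, 12, 8, 0, 50], [120, 18, 12, 0, 50], [160, 23, 16, 0, 50], [195, 29, 20, 0, 50], [202, 29, 30, 0, 50], [202, 27, 65, 0, 50], [202, 26, 95, 0, 50], [202, 25, 108, 0, 50], [202, 25, 109, 0, 50], [202, 25, 109, 0, 35], [202, 25, 109, 0, 20]]}}

```text
t: 40.95
tool_pos: [565.7, 292.1, 66.6]
tool_rot: [2.19, 2.207, 0.061]
contact_force: [-0.6, 0.1, 0.9]
finger_gap: 0.426
```

>>> {"op": "carry_out", "data": {"deltas": [[0, 0, 0, 0, 20], [0, 0, 0, 0, 20], [0, 0, 0, 0, 20], [0, 0, 0, 0, 20]]}}

```text
t: 41.28
tool_pos: [567.4, 292.3, 69.1]
tool_rot: [2.188, 2.205, 0.066]
contact_force: [-0.0, -1.8, 6.4]
finger_gap: 0.286
```

```bash
python3 go.py 577.6 31 155;python3 go.py 577.6 31 100;python3 - <<'E'
from fit import *
S=imaging.camera("scene")
i=S["img"][80:200,250:410,::-1];cv2.imwrite("pics/s23.png",cv2.resize(i,None,fx=5,fy=5,interpolation=cv2.INTER_CUBIC))
E
```

```text
t41.28 pos [567.4 292.3  69.1] yaw 1.579 tilt 0.0550 F [-0.  -1.8  6.4] gap 26.9 -> d [-260.9   12.8  -86.8] turn 0.008 rows 6.6
t41.28 pos [567.4 292.3  69.1] yaw 1.579 tilt 0.0550 F [-0.  -1.8  6.4] gap 26.9 -> d [-261.2    9.8  -31.9] turn 0.008 rows 6.3
```

View pics/s23.png

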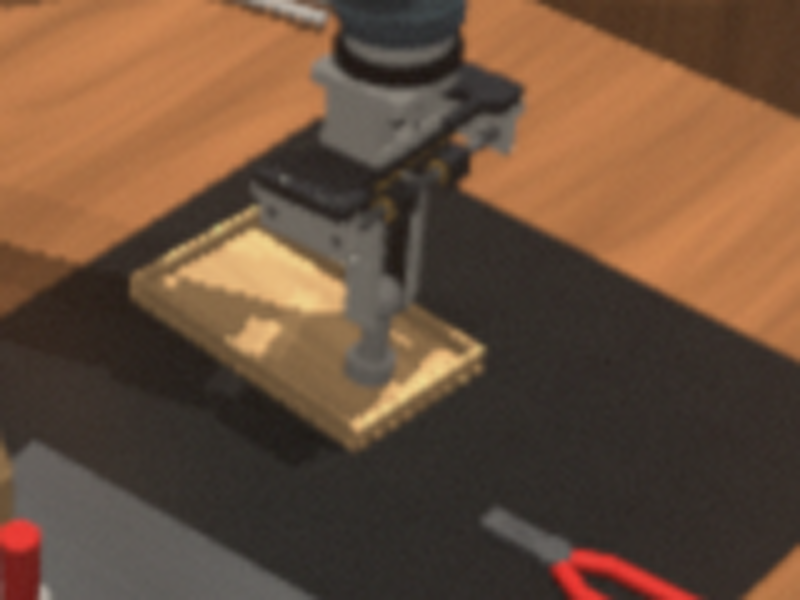

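>>> {"op": "carry_out", "data": {"deltas": [[0, 0, -30, 0, 20], [0, 3, -65, 0, 20], [-25, 5, -88, 0, 20], [-65, 6, -88, 0, 20], [-105, 8, -88, 0, 20], [-145, 9, -88, 0, 20], [-185, 10, -88, 0, 20], [-225, 12, -87, 0, 20], [-255, 13, -87, 0, 20], [-261, 13, -86, 0, 20], [-261, 13, -75, 0, 20], [-261, 12, -60, 0, 20]]}}

```text
t: 42.33
tool_pos: [579.3, 31.2, 128.9]
tool_rot: [2.187, 2.203, 0.07]
contact_force: [-0.3, 0.2, -1.5]
finger_gap: 0.285
```

```bash
python3 go.py 578 30.7 105;python3 - <<'E'
from fit import *
S=imaging.camera("scene")
i=S["img"][100:220,200:360,::-1];cv2.imwrite("pics/s24.png",cv2.resize(i,None,fx=5,fy=5,interpolation=cv2.INTER_CUBIC))
E
```

```text
t42.33 pos [579.3  31.2 128.9] yaw 1.578 tilt 0.0581 F [-0.3  0.2 -1.5] gap 26.8 -> d [-0.6 -2.7 23.7] turn 0.008 rows 0.6
```

View pics/s24.png

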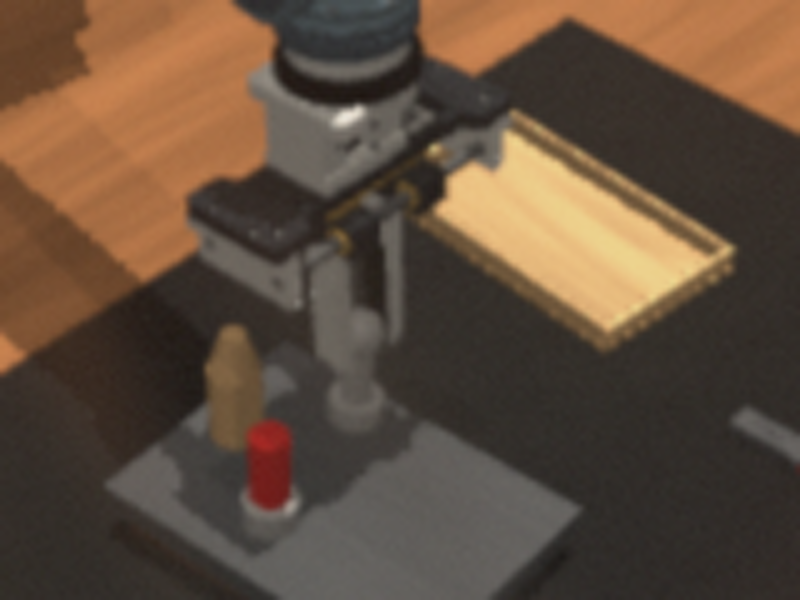

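>>> {"op": "carry_out", "data": {"deltas": [[-0.6, -1, 10, 0, 20], [-0.6, -2, 18, 0, 20], [-0.6, -2.7, 22, 0, 20], [-0.6, -2.7, 24, 0, 20], [-0.6, -2.7, 24, 0, 20], [-0.6, -2.7, 24, 0, 20]]}}

```text
t: 42.88
tool_pos: [576.6, 31.9, 102.7]
tool_rot: [2.186, 2.208, 0.066]
contact_force: [-2.4, -1.3, 9.9]
finger_gap: 0.28
```

```bash
python3 go.py 578 30.7 103
```

```text
t42.88 pos [576.6  31.9 102.7] yaw 1.581 tilt 0.0541 F [-2.4 -1.3  9.9] gap 26.3 -> d [-1.2  1.4 -0.2] turn 0.010 rows 0.1
```

>>> {"op": "carry_out", "data": {"deltas": [[-0.5, 0.5, -0.4, 0, 20], [-0.5, 0.5, -0.4, 0, 22], [-0.5, 0.5, -0.4, 0, 45], [-0.5, 0.5, -0.4, 0, 45], [-0.5, 0.5, -0.4, 0, 45], [-0.5, 0.5, -0.4, 0, 45], [0, 1, -15, 0, 45], [0, 2, -45, 0, 45], [0, 3, -85, 0, 45], [20, 0, -100, 0, 45], [60, -20, -105, 0, 45], [100, -40, -105, 0, 45]]}}

```text
t: 43.88
tool_pos: [534.2, 125.5, 208.7]
tool_rot: [2.187, 2.202, 0.071]
contact_force: [0.3, 0.5, 0.0]
finger_gap: 0.476
```

>>> {"op": "carry_out", "data": {"deltas": [[40, -10, 0, 0, 45], [80, -20, 0, 0, 45], [120, -40, 0, 0, 45], [160, -50, 0, 0, 45], [200, -60, 0, 0, 45], [240, -60, 0, 0, 45], [240, -60, 0, 0, 45]]}}

```text
t: 44.47
tool_pos: [471.1, 370.5, 206.6]
tool_rot: [2.181, 2.209, 0.074]
contact_force: [0.3, 0.3, 0.5]
finger_gap: 0.479
```

```bash
python3 go.py 578 300 160;python3 - <<'E'
from fit import *
S=imaging.camera("scene");T=imaging.camera("top");save(S,"s25.png");save(T,"t25.png")
for k,g,z in(("stake",(577,31,0),40),("cone",(523,-10,0),40),("punch",(587,-48,0),40),("blank",(514,-259,-.02),40)):
  for n,c in(("S",S),("T",T)):
    try: print(k,n,fit([c],k,g,z))
    except Exception as e: print(k,n,"miss")
for l in("pliers","hammer","bangle"):
  for n,c in(("S",S),("T",T)): print(l,n,[np.round(r["pixel"],1) for r in models.pinpoint(c,l)[:1]])
print(robot.get_obs()["contact_force"],robot.get_obs()["t"])
E
```

```text
t44.47 pos [471.1 370.5 206.6] yaw 1.584 tilt 0.0597 F [0.3 0.3 0.5] gap 45.0 -> d [-72.3 103.1  52.2] turn 0.013 rows 3.3
stake S (array([575.09102681,  30.12675554]), np.float64(0.0673615658924146), [0.67])
stake T (array([578.88560152,  30.28016758]), np.float64(0.08621188730782059), [0.66])
cone S (array([518.3250165 , -12.05219412]), np.float64(0.12232819684702068), [0.54])
cone T (array([524.52808668, -11.14780352]), np.float64(0.12621955904388638), [0.72])
punch S (array([584.5565697 , -47.37932783]), np.float64(0.06788839307360028), [0.54])
punch T (array([588.17203712, -47.35334396]), np.float64(0.06602805337609285), [0.62])
blank S (array([ 5.09838282e+02, -2.58820868e+02, -4.27170911e-02]), np.float64(0.0480017520356959), [0.95])
blank T (array([ 5.14260035e+02, -2.58388103e+02, -4.04708761e-02]), np.float64(0.037884554468776366), [0.76])
pliers S [array([359.3, 192.4])]
pliers T [array([136.4, 127.4])]
hammer S [array([262.2, 284.5])]
hammer T [array([304.8, 115.5])]
bangle S [array([261.6, 286.8])]
bangle T [array([328.1, 219.2])]
[ 1.18362083 -0.41000734 -0.3917026 ] 45.2667
```

View pics/s25.png

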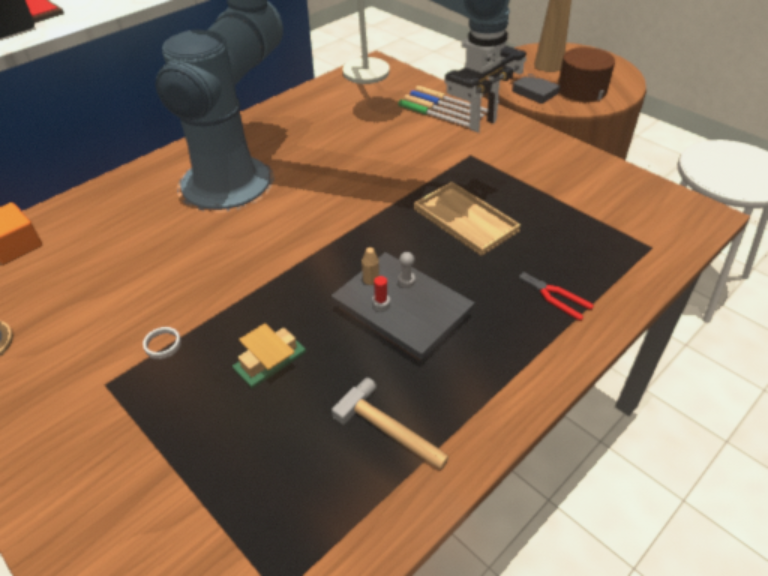

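View pics/t25.png

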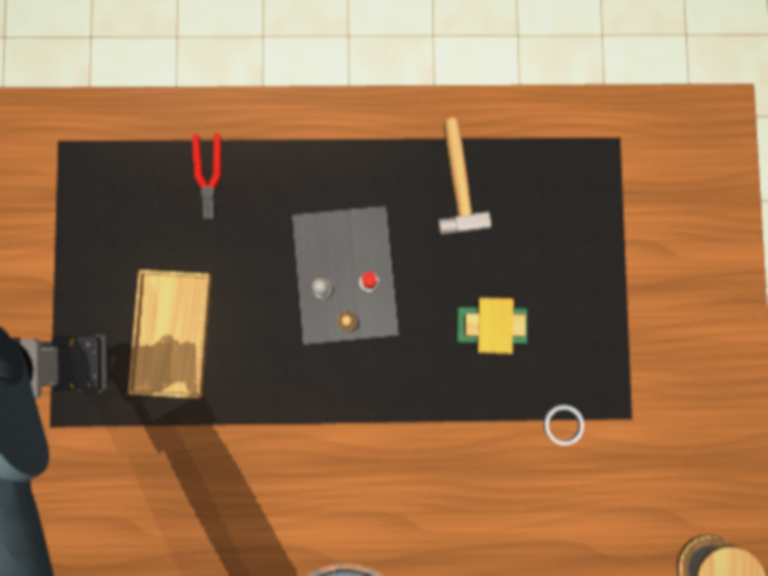

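The blank sits on the block and the three tools stand at their starting spots. The pliers, hammer and bangle look unmoved; the network's bangle point was a false hit, but the ring shows at (564,425) as it did at the start. Handing in.

```bash
python3 -c "
from workcell import ticket
print(ticket.finish_job())"
```

```text
the job is handed in; nothing more can be done
None
```

I finished the job and handed it in at about 45 s of the 144 s. The hand-in reported no verdict.

I stood the three tools in the tray, slid the blank with 7–10 N of fingertip pressure to about 28 mm of overhang, and gripped it by that end. Then I laid it across the block and put the punch, cone and stake back on the plate.

**Last checks, each camera compared with its own start picture:**

| Thing | Offset found | Limit |
|---|---|---|
| Stake | about 1 mm from its start | 15 mm |
| Cone | about 1 mm from its start | 15 mm |
| Punch | about 1 mm from its start | 15 mm |
| Blank on block, position | 2–3 mm off centre | 15 mm |
| Blank on block, angle | about 0.02 rad off square | 0.2 rad |

All tools look upright, the gripper is well clear, and the pliers, hammer and bangle look unmoved in both views.

**What disagreed or went wrong:**
- **Camera offset:** the two cameras disagree by 4–6 mm in absolute x, so I compared each only with itself.
- **Bangle check:** the network's last bangle points were false hits on the hammer and the block. I judged the bangle by eye instead.
- **Gripper tilt:** the gripper slowly drifted to about 0.06 rad of tilt during the job, with no visible effect on the result.
- **Cone placement:** I pressed the cone onto the plate with about 30 N when setting it down. I lifted it slightly and placed it again.

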